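# Ready a valve block for piping: test its throttle and pull its bungs in the cam vice

## Task

Clamp the valve block in the blue cam-lever vice with its black throttle knob on top, twist the knob clockwise to its stop and let it spring back, and pull out the red bung beside the knob if there is one. Then unclamp the block, turn it so that the port face with the other red bungs looks up, clamp it again and only now pull out those bungs, leaving the block clamped like that for piping up. All bungs go into the amber bowl, and everything else on the bench stays where it is.

Things in the scene. Friction and masses are not known exactly. Their poses are not given: they have to be found in the camera images.
- block_center (a point): Centre of the valve block: metal, 90 mm (x) x 50 mm (y) x 64 mm (z), about 0.8 kg, plain flat sides. z points out of the knob face (knob, one bung bore), x out of the port face (one 50 x 64 mm end, two bores 30 mm apart), y across the 50 mm by which both the jaws and the fingers hold it. It starts lying on the table left of the vice, knob face up. Bores are 16 mm square, 18 mm deep.
- port_face (a point): Point at the middle of the valve block's port face, 45 mm from the block's centre along its x; same axes as the block. The bores lie 15 mm either side of it, along the block's z.
- throttle_grip (a point): Point on the axis of the throttle knob, 12 mm above the knob face, 28 mm from the block's centre towards the end away from the port face; axes of the block. The knob: brass collar 28 mm across, 4 mm high; on it a black grip bar 34 x 10 mm, top 22 mm above the face. At rest the bar lies 30 degrees counterclockwise (seen from above) of the block's x; at the stop 30 degrees clockwise of it.
- throttle (a joint): Throttle knob: 0 at rest, grows clockwise seen facing the knob face, stop at 1.05 rad. A spring turns it back when let go; 0.12 N m holds it at the stop.
- lever (a joint): Cam lever of the vice: 0 open, 1.57 rad closed (its stop), growing counterclockwise from above: open it points away from the jaws, closed along them; stays where it is left (about 0.4 N m friction, up to 0.7 N m when clamping). It moves the sliding jaw evenly: the jaws stand 59 mm apart at 0 and, with nothing between, 47 mm at 1.57.
- lever_grip (a point): Middle of the lever's red upright grip: an 18 mm round post from z = 50 to 96 mm, 75 mm from the pivot axis. Push it or take it between the fingers from above and follow the arc.
- lever_pivot (a point): Point on the lever's vertical pivot axis, at the grip's height, 90 mm from the bed point along the vice's x; axes of the vice.
- jaw_pad (a joint): Spring-backed face of the sliding jaw: 0 with nothing clamped, about -0.003 m when the block is held (some 30 N); above -0.0015 the block is not clamped.
- vice_bed (a point): Point on the vice's bed, 18 mm above the table, below the middle of the block when it is clamped. x points from the fixed jaw to the sliding jaw and the lever, y along the jaws, which are 90 mm long with tops 22 mm above the bed. With the vice open the middle between the jaws is 4.5 mm from here along x. The bed is 72 mm wide in y.
- bung_a_tab (a point): In the knob face, 42 mm from the knob; may be absent. Red rubber bung: a square 15 mm shank 14 mm long goes into the bore, a 26 mm flange, 3 mm thick, lies on the face, on it a pull tab 12 mm thick (y) x 20 mm wide (x), top 24.5 mm above the face. This point: in the tab, 13 mm above the face; z points out of the bore. Tight: a straight pull takes 12 to 18 N. 30 g.
- bung_b1_tab (a point): In the port face, the bore away from the knob face; always there. Red rubber bung: a square 15 mm shank 14 mm long goes into the bore, a 26 mm flange, 3 mm thick, lies on the face, on it a pull tab 12 mm thick (y) x 20 mm wide (x), top 24.5 mm above the face. This point: in the tab, 13 mm above the face; z points out of the bore. Tight: a straight pull takes 12 to 18 N. 30 g.
- bung_b2_tab (a point): In the port face, the bore next to the knob face; may be absent. Red rubber bung: a square 15 mm shank 14 mm long goes into the bore, a 26 mm flange, 3 mm thick, lies on the face, on it a pull tab 12 mm thick (y) x 20 mm wide (x), top 24.5 mm above the face. This point: in the tab, 13 mm above the face; z points out of the bore. Tight: a straight pull takes 12 to 18 N. 30 g.
- bowl_floor (a point): Centre of the inner floor of the loose amber bowl, 6 mm above the table; rim 48 mm high, about 130 mm across inside at the rim and 80 mm at the floor, two wire handles. Coloured beads lie in it.
- glue: Bystander: white glue bottle with a green tip, 31 x 84 mm, standing; origin under its middle.
- pot_red: Bystander: red enamel pot, 32 x 42 mm, standing; origin under its middle.
- pot_grey: Bystander: grey enamel pot, 32 x 42 mm, standing; origin under its middle.
- tape_roll: Bystander: roll of masking tape, 102 mm across, 25 mm high, lying flat; origin under its middle.
- pliers: Bystander: red-handled pliers, 147 mm long, 12 mm high; origin under the middle, y along them.
- driver: Bystander: blue-handled screwdriver, 188 mm long, 25 mm high; origin under the middle, y along it.

How it is judged:
By the outcome, as a careful person would: the job done as asked, in the order asked, and still so for the second after the job is handed in, with the robot touching nothing.
Of bung_a, bung_b2 only 1 to 2 are there at a start; the rules pass over those that are not, and their reading is None.
At some moment in a run one of bowl may be knocked a few centimetres aside while the robot is not near it.
It also fails if it takes over 210 s, if anything falls off the work surface, if the arm or the gripper's body presses on something with over 40 N, if the wrist force passes 120 N, or if a joint passes its speed limit or range.

## Robot

A 7-joint arm with a two-finger parallel gripper is mounted at the origin on the work surface; the furniture and walls round the work are solid. World frame = base frame: x ahead of the robot, y to its left, z up, the work surface at z = 0. Lengths are in mm, angles in degrees, forces in N, time in s.
With the tool pointing down it reaches from about 425 to 800 mm from the base axis. Payload 8.3 kg.
Tool frame: the origin (TCP) lies between the finger pads; the fingertips stand 22 mm ahead of it and the grasp point (between the pads) lies 3 mm ahead of it (manip.tip_extent is the distance from the TCP to the fingertips, in mm); z points along the fingers, y is the line along which they close (so a half turn about z gives the same grasp; the last joint's range is limited). The gripper opens to 85 mm and grips with 20 to 120 N. Pads are 22 mm wide; open, the fingers measure 114 mm over their backs; the gripper's body (76 mm by 85 mm) begins 54 mm behind the grasp point. The pads swing forward as they close: fully open they stand 13 mm farther back than shut.
Start: joints at [-76.427, 21.967, 0.94, 78.501, -0.361, 79.538, -2.664], TCP at [184.53, 597.121, 253.279] pointing down, gripper open.
Joint ranges: [-169.22, 169.22], [-14.56, 117.87], [-87.37, 89.26], [10.42, 133.3], [-82.24, 262.24], [0.94, 117.77], [-172.7, 172.7]. Speed limits (degrees/s): [136.94, 136.94, 172.46, 172.46, 180, 180, 180].

## Interface

Orientations are given as a 3x3 rotation matrix whose columns are the frame's x, y, z axes.
In Python, from plant import manip gives the robot as it stands. The module is installed in compiled form; this text tells all that it offers.
- The arm moves only by the tool play_rows, never from a script. Its argument "plan" is a list of rows, each an object with "delta_pos": the shift along the tool's x, y, z in cm, a list of three; "twist": the turn, a rotation vector about the tool's x, y, z in rad, a list of three; "hand": the closure, from 0 (fully open) to 1 (shut). A call has 1 to 10 rows; each row is the pose to reach, as a shift and turn from the pose commanded when the call began, along the tool's axes at that moment; what a row does not reach only later rows make up. A row lasts 1/10 s, in which the tool goes at most 50 mm and 8.59 degrees, less where a joint would pass 70% of its speed; a pose out of reach is approached as far as the arm can. A call with a gripper value outside its range is refused whole. The fingers move at their own pace and stop on an object; the grip force is fixed at half the most. Time passes only in rows, so rows that repeat a pose let the fingers close. It gives the time, the measured TCP pose, the force, the opening and the grip force at its end, in the units of the state.
- manip.state(): the state, without advancing time (a new reading comes with each control period).
- manip.grab_frame(name): name is "side" or "top"; returns the picture (420x560x3 uint8, red, green, blue); there is no depth.
- manip.get_calibration(name): a dict with "fx", "fy", "cx", "cy" (pixels), "k1" (the pictures are not rectified: a ray, as slopes to the right and down, at radius r is drawn at 1 + k1 r^2 times it, then the intrinsics apply), "pose" (4x4, takes a point from camera to world coordinates). Camera axes: x right, y down, z forward; pixel columns grow to the right and rows downward; lengths in mm; the calibration is good to about 2 mm. A picture is of the moment at which its call begins. get_calibration takes no time and is no camera call.
- manip.finish_job(): hands the job in; it is judged then, once.
The state is a dict: "t": time; "joint_pos": joint angles; "dq": joint speeds; "tau": joint torques, N m; "ee_pos": TCP position; "tool_rot": TCP orientation; "force": force on the tool from outside, world axes, zero at the start; "wrist_torque": the same for the moment, N m; "opening": finger opening in mm; "finger_force": force on a finger pad.
Only numpy, scipy, OpenCV 4.12 (cv2) and the standard library are available. Lean on these libraries where they do the work, as an engineer would, in place of code of your own. Each camera call takes 0.05 s, during which the arm holds its last target. There are 200 camera calls.

## Working session

There is one attempt and no reset: what is moved stays moved. The work goes in short steps, Python scripts to look and compute and a tool call to move; the robot and the scene stay as the last step left them, time stands still between calls to the robot, and variables do not carry over. Pictures are saved under pics/ and viewed, at most 14 in all, crops included, and the job is handed in when it is done.

Besides the shell and the picture viewer there is one more tool, called by a JSON object that holds its "method" and its "body". play_rows: Moves the arm, as the interface text tells. Its arguments: {"type":"object","properties":{"plan":{"type":"array"}},"required":["plan"]}

```bash
mkdir -p pics
cat > h.py <<'E'
import numpy as np, cv2
from plant import manip
def snap(name,fn=None):
    im=manip.grab_frame(name)
    if fn: cv2.imwrite('pics/'+fn,im[:,:,::-1])
    return im
def ray(name,u,v):
    c=manip.get_calibration(name)
    x=(u-c['cx'])/c['fx'];y=(v-c['cy'])/c['fy']
    rd=np.hypot(x,y);r=rd
    for _ in range(30): r=rd/(1+c['k1']*r*r)
    s=r/rd if rd>0 else 1
    T=np.array(c['pose']);return T[:3,3],T[:3,:3]@np.array([x*s,y*s,1])
def onz(name,u,v,z):
    o,d=ray(name,u,v);return o+d*(z-o[2])/d[2]
def proj(name,p):
    c=manip.get_calibration(name);T=np.array(c['pose'])
    q=T[:3,:3].T@(np.array(p)-T[:3,3]);x,y=q[0]/q[2],q[1]/q[2];k=1+c['k1']*(x*x+y*y)
    return np.array([c['fx']*x*k+c['cx'],c['fy']*y*k+c['cy']])
def two(a,b):
    (o1,d1),(o2,d2)=ray('top',*a),ray('side',*b)
    A=np.stack([d1,-d2],1);t=np.linalg.lstsq(A,o2-o1,rcond=None)[0]
    p,q=o1+d1*t[0],o2+d2*t[1];return (p+q)/2,np.linalg.norm(p-q)
def go(pos,yaw=None,R=None):
    """shift cm & twist for goal TCP pos, from current measured pose"""
    from scipy.spatial.transform import Rotation as Ro
    s=manip.state();M=np.array(s['tool_rot']);d=M.T@(np.array(pos)-s['ee_pos'])/10
    if R is None and yaw is not None: # tool y axis direction yaw deg in world, pointing down
        y=np.array([np.cos(np.radians(yaw)),np.sin(np.radians(yaw)),0]);z=np.array([0,0,-1]);R=np.stack([np.cross(y,z),y,z],1)
    tw=Ro.from_matrix(M.T@R).as_rotvec() if R is not None else np.zeros(3)
    print('delta',d.round(3),'twist',tw.round(4))
E
python3 - <<'E'
from h import *
for n in('top','side'):
    snap(n,n+'0.png');c=manip.get_calibration(n);print(n,{k:np.round(v,3).tolist() for k,v in c.items()})
s=manip.state();print({k:np.round(v,3).tolist() for k,v in s.items()},manip.tip_extent)
E
```

```text
top {'fx': 457.278, 'fy': 457.278, 'cx': 282.294, 'cy': 211.735, 'k1': -0.11, 'pose': [[-0.007, -0.993, 0.118, 394.649], [-1.0, 0.009, 0.015, 23.472], [-0.016, -0.117, -0.993, 1261.872], [0.0, 0.0, 0.0, 1.0]]}
side {'fx': 545.862, 'fy': 545.862, 'cx': 284.215, 'cy': 204.91, 'k1': -0.107, 'pose': [[0.999, 0.029, -0.027, 577.59], [0.039, -0.58, 0.814, -904.601], [0.008, -0.814, -0.58, 744.455], [0.0, 0.0, 0.0, 1.0]]}
{'t': 0.1, 'joint_pos': [-76.427, 22.01, 0.938, 78.556, -0.36, 79.539, -2.663], 'dq': [0.02, -0.079, 0.039, -0.174, 0.098, 0.047, -0.02], 'tau': [0.004, -62.914, 0.848, -37.276, 0.017, 0.01, 0.0], 'ee_pos': [184.419, 596.721, 252.371], 'tool_rot': [[-0.955, 0.295, -0.0], [0.295, 0.955, -0.002], [-0.0, -0.002, -1.0]], 'force': [0.159, 0.322, 0.033], 'wrist_torque': [-0.001, 0.009, 0.028], 'finger_force': 0.0, 'opening': 85.324} 22.0
```

View pics/top0.png

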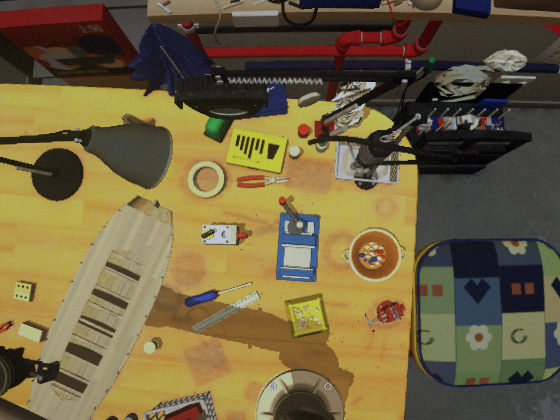

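View pics/side0.png

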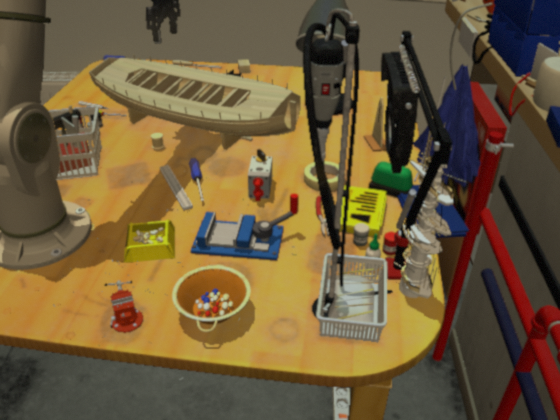

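Run:
```python
import cv2,numpy as np
a=cv2.imread('pics/top0.png')[180:300,180:340];b=cv2.imread('pics/side0.png')[130:260,180:320]
a=cv2.resize(a,None,fx=5,fy=5,interpolation=2);b=cv2.resize(b,None,fx=4.6,fy=4.6,interpolation=2)
cv2.imwrite('pics/c1.png',a);cv2.imwrite('pics/c2.png',b);print(a.shape,b.shape)
```

```text
(600, 800, 3) (598, 644, 3)
```

View pics/c1.png

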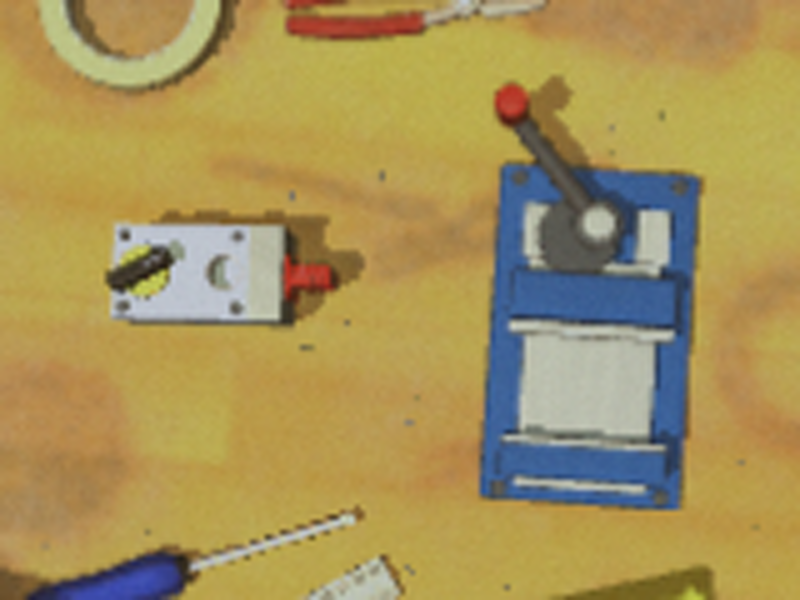

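View pics/c2.png

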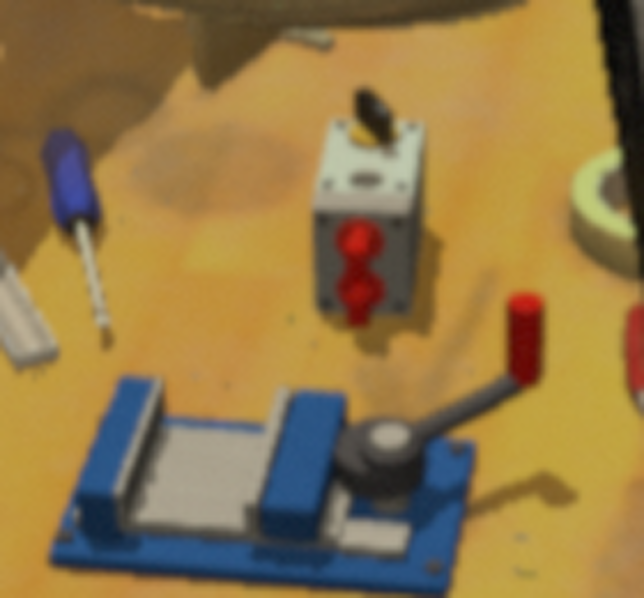

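Run:
```python
from h import *
t=cv2.imread('pics/top0.png');s=cv2.imread('pics/side0.png')
ht=cv2.cvtColor(t,cv2.COLOR_BGR2HSV);hs=cv2.cvtColor(s,cv2.COLOR_BGR2HSV)
def blobs(n,h,lo,hi,box,amin=8):
    m=cv2.inRange(h,np.array(lo),np.array(hi));k=np.zeros_like(m);x0,y0,x1,y1=box;k[y0:y1,x0:x1]=m[y0:y1,x0:x1]
    c,_=cv2.findContours(k,cv2.RETR_EXTERNAL,cv2.CHAIN_APPROX_NONE)
    return [(cv2.contourArea(q),cv2.minAreaRect(q)) for q in c if cv2.contourArea(q)>=amin],k
# block top face
b,_=blobs('top',ht,(0,0,140),(179,70,255),(195,215,245,250))
for a,r in b:
    P=[onz('top',*p,64)[:2] for p in cv2.boxPoints(r)];print('block',a,np.round(r[0],1),r[2],np.round(P,1).tolist())
b,k=blobs('top',ht,(100,120,60),(125,255,255),(270,205,325,285))
pts=cv2.findNonZero(k);r=cv2.minAreaRect(pts);print('vice',r,np.round([onz('top',*p,8)[:2] for p in cv2.boxPoints(r)],1).tolist())
b,_=blobs('top',ht,(100,120,60),(125,255,255),(270,205,325,285));print([(x[0],np.round(x[1][0],1)) for x in b])
for n,h,box in(('top',ht,(270,190,295,210)),('side',hs,(285,190,305,215))):
    for lo,hi in(((0,130,90),(8,255,255)),((172,130,90),(179,255,255))):
        b,_=blobs(n,h,lo,hi,box,4);print(n,lo,[(a,np.round(r[0],1),np.round(r[1],1)) for a,r in b])
f=lambda c,o,sc:[(c[0]+.5)/sc-.5+o[0],(c[1]+.5)/sc-.5+o[1]]
T=lambda x,y:f((x,y),(180,180),5);S=lambda x,y:f((x,y),(180,130),4.6)
print('lever top',onz('top',*T(512,101),96), 'hub',onz('top',*T(600,222),60),two(T(600,222),S(390,436)),two(T(512,101),S(526,302)))
for nm,p,z in(('knobbar',(140,266),86),('portedgeL',(286,227),64),('portedgeR',(286,320),64),('backL',(112,228),64),('backR',(111,318),64),
  ('slidjaw inner L',(510,327),40),('slidjaw inner R',(673,337),40),('fixjaw inner L',(503,434),40),('fixjaw inner R',(666,447),40),
  ('base',(500,165),8),('base',(700,178),8),('base',(680,508),8),('base',(482,495),8)):print(nm,onz('top',*T(*p),z).round(1))
m=onz('top',374,254,48);print('bowl',m, onz('side',212,293,48))
```

```text
block 472.5 [219. 234.] 90.0 [[503.0, 254.0], [502.3, 163.7], [454.9, 163.5], [455.4, 253.5]]
vice ((297.4358825683594, 246.96240234375), (39.04665756225586, 65.98684692382812), 3.8140745162963867) [[360.1, 61.2], [540.4, 48.1], [532.2, -59.3], [352.3, -44.6]]
[(1874.0, array([297.4, 247. ]))]
top (0, 130, 90) [(25.5, array([281.5, 200. ]), array([6., 5.]))]
top (172, 130, 90) []
side (0, 130, 90) [(92.0, array([294. , 203.5]), array([19.,  6.]))]
side (172, 130, 90) []
lever top [563.64781668  41.41757482  96.        ] hub [503.97090661  -4.01383709  60.        ] (array([505.9872985 ,  -4.0603443 ,  50.68111767]), np.float64(2.3522854577184997)) (array([565.33834688,  41.60583516,  94.98411969]), np.float64(3.073315269307976))
knobbar [480.6 234.9  86. ]
portedgeL [502.3 161.5  64. ]
portedgeR [453.3 161.4  64. ]
backL [502.5 254.   64. ]
backR [454.9 254.   64. ]
slidjaw inner L [449.9  44.2  40. ]
slidjaw inner R [443.9 -42.7  40. ]
fixjaw inner L [393.1  48.3  40. ]
fixjaw inner R [385.5 -38.2  40. ]
base [540.8  49.6   8. ]
base [532.6 -60.6   8. ]
base [352.2 -47.    8. ]
base [360.   60.6   8. ]
bowl [ 423.43888782 -200.70168144   48.        ] [ 426.56870047 -206.99956814   48.        ]
```

Run:
```python
from h import *
go([564,41,200],100)
```

```text
delta [-52.673 -41.879   5.315] twist [-1.800e-03 -4.000e-04 -4.742e-01]
```

{"method": "play_rows", "body": {"plan": [{"delta_pos": [-52.67,-41.88,0],"twist": [0,0,-0.474],"hand": 0.6},{"delta_pos": [-52.67,-41.88,0],"twist": [0,0,-0.474],"hand": 0.6},{"delta_pos": [-52.67,-41.88,0],"twist": [0,0,-0.474],"hand": 0.6},{"delta_pos": [-52.67,-41.88,0],"twist": [0,0,-0.474],"hand": 0.6},{"delta_pos": [-52.67,-41.88,0],"twist": [0,0,-0.474],"hand": 0.6},{"delta_pos": [-52.67,-41.88,0],"twist": [0,0,-0.474],"hand": 0.6},{"delta_pos": [-52.67,-41.88,0],"twist": [0,0,-0.474],"hand": 0.6},{"delta_pos": [-52.67,-41.88,0],"twist": [0,0,-0.474],"hand": 0.6},{"delta_pos": [-52.67,-41.88,0],"twist": [0,0,-0.474],"hand": 0.6},{"delta_pos": [-52.67,-41.88,0],"twist": [0,0,-0.474],"hand": 0.6}]}}

```text
t: 1.1
ee_pos: [466.2, 183.7, 253.2]
tool_rot: [[-0.985, -0.174, -0.0], [-0.174, 0.985, 0.0], [0.0, 0.0, -1.0]]
force: [1.5, 0.8, -0.5]
opening: 34.2
finger_force: 0.0
```

Run:
```python
from h import *
go([564,41,180],100);print(manip.state()['opening'],np.round(manip.state()['joint_pos'],1))
```

```text
delta [ -7.159 -15.753   7.315] twist [ 0.0001 -0.0003 -0.    ]
34.24317018068851 [-40.4   6.4  16.7  98.2  -1.9  75.6  76.7]
```

{"method": "play_rows", "body": {"plan": [{"delta_pos": [-7.16,-15.75,4],"twist": [0,0,0],"hand": 0.6},{"delta_pos": [-7.16,-15.75,8],"twist": [0,0,0],"hand": 0.6},{"delta_pos": [-7.16,-15.75,8],"twist": [0,0,0],"hand": 0.6},{"delta_pos": [-7.16,-15.75,8],"twist": [0,0,0],"hand": 0.6},{"delta_pos": [-7.16,-15.75,8],"twist": [0,0,0],"hand": 0.6},{"delta_pos": [-7.16,-15.75,8],"twist": [0,0,0],"hand": 0.6},{"delta_pos": [-7.16,-15.75,11],"twist": [0,0,0],"hand": 0.6},{"delta_pos": [-7.16,-15.75,14],"twist": [0,0,0],"hand": 0.6},{"delta_pos": [-7.16,-15.75,17],"twist": [0,0,0],"hand": 0.6},{"delta_pos": [-7.16,-15.75,17.2],"twist": [0,0,0],"hand": 0.6}]}}

```text
t: 2.1
ee_pos: [560.6, 44.8, 78.3]
tool_rot: [[-0.984, -0.176, -0.006], [-0.176, 0.984, -0.0], [0.006, 0.001, -1.0]]
force: [0.4, 0.5, 0.7]
opening: 33.7
finger_force: 0.0
```

Run:
```python
from h import *
a=-4.2
for t in(25,12,0,-5,-10):
    th=np.radians(t+a);p=[505+75*np.cos(th),-4+75*np.sin(th),80];print(t,np.round(p,1));go(p)
```

```text
25 [575.1  22.6  80. ]
delta [-1.035 -2.437 -0.181] twist [0. 0. 0.]
12 [579.3   6.2  80. ]
delta [-1.158 -4.131 -0.183] twist [0. 0. 0.]
0 [579.8  -9.5  80. ]
delta [-0.93  -5.682 -0.183] twist [0. 0. 0.]
-5 [579. -16.  80.]
delta [-0.741 -6.308 -0.183] twist [0. 0. 0.]
-10 [577.7 -22.4  80. ]
delta [-0.497 -6.915 -0.182] twist [0. 0. 0.]
```

{"method": "play_rows", "body": {"plan": [{"delta_pos": [-0.6,-1.2,0],"twist": [0,0,0],"hand": 0.6},{"delta_pos": [-1.0,-2.4,0],"twist": [0,0,0],"hand": 0.6},{"delta_pos": [-1.1,-3.3,0],"twist": [0,0,0],"hand": 0.6},{"delta_pos": [-1.1,-4.1,0],"twist": [0,0,0],"hand": 0.6},{"delta_pos": [-1.0,-4.9,0],"twist": [0,0,0],"hand": 0.6},{"delta_pos": [-0.9,-5.7,0],"twist": [0,0,0],"hand": 0.6},{"delta_pos": [-0.9,-6.2,0],"twist": [0,0,0],"hand": 0.6},{"delta_pos": [-0.8,-6.6,0],"twist": [0,0,0],"hand": 0.6},{"delta_pos": [-0.8,-6.7,0],"twist": [0,0,0],"hand": 0.6},{"delta_pos": [-0.8,-6.8,0],"twist": [0,0,0],"hand": 0.6}]}}

```text
t: 3.1
ee_pos: [585.4, -2.7, 84.1]
tool_rot: [[-0.982, -0.191, 0.003], [-0.191, 0.981, 0.021], [-0.007, 0.02, -1.0]]
force: [-2.4, 50.3, 3.2]
opening: 34.2
finger_force: 25.0
```

{"method": "play_rows", "body": {"plan": [{"delta_pos": [0,1.0,0],"twist": [0,0,0],"hand": 0.6},{"delta_pos": [0,1.6,-2],"twist": [0,0,0],"hand": 0.6},{"delta_pos": [0,1.6,-7],"twist": [0,0,0],"hand": 0.6},{"delta_pos": [0,1.6,-12],"twist": [0,0,0],"hand": 0.6},{"delta_pos": [8,11,-13],"twist": [0,0,0],"hand": 0.0},{"delta_pos": [8,16,-13],"twist": [0,0,0],"hand": 0.0},{"delta_pos": [8,21,-13],"twist": [0,0,0],"hand": 0.0},{"delta_pos": [8,21,-13],"twist": [0,0,0],"hand": 0.0}]}}

```text
t: 3.9
ee_pos: [474.0, 158.7, 214.4]
tool_rot: [[-0.985, -0.172, 0.005], [-0.172, 0.985, 0.003], [-0.005, 0.002, -1.0]]
force: [1.0, 0.7, 0.3]
opening: 85.3
finger_force: 0.0
```

Run:
```python
from h import *
a=snap('top','t1.png')[170:300,170:330,::-1];b=snap('side','s1.png')[130:260,180:340,::-1]
c=np.vstack([cv2.resize(x,(560,int(x.shape[0]*3.5)),interpolation=2)[:300*2//2+155] for x in(a,b)])[:910]
c=np.hstack([cv2.resize(x,(400,int(x.shape[0]*2.5)),interpolation=2) for x in(a,b)]);cv2.imwrite('pics/c3.png',c);print(c.shape)
go([478,208,150],90)
```

```text
(325, 800, 3)
delta [-1.379  4.064  6.414] twist [0.0047 0.0033 0.1852]
```

View pics/c3.png

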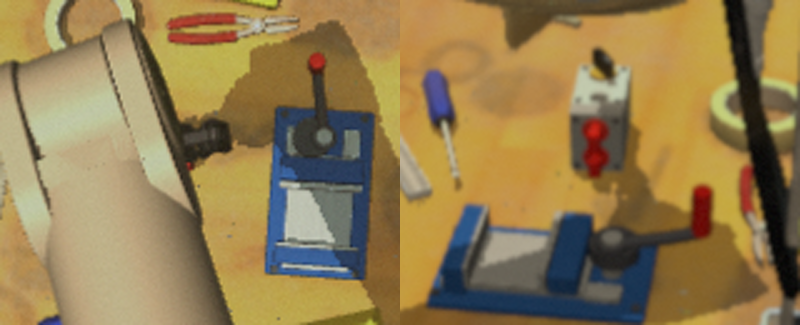

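Run:
```python
from h import *
a=cv2.imread('pics/t1.png')
h=cv2.cvtColor(a,cv2.COLOR_BGR2HSV);m=cv2.inRange(h,np.array((0,150,90)),np.array((8,255,255)));k=np.zeros_like(m);k[185:203,288:306]=m[185:203,288:306]
M=cv2.moments(k,True);c=(M['m10']/M['m00'],M['m01']/M['m00']);g=onz('top',*c,94);print(M['m00'],c,g,two(c,[180+(702+.5-400)/2.5-.5,130+188.5/2.5-.5]))
for hub in((504,-4),(506,-4)): print(np.degrees(np.arctan2(g[1]-hub[1],g[0]-hub[0])),np.hypot(g[0]-hub[0],g[1]-hub[1]))
```

```text
34.0 (296.3529411764706, 194.1764705882353) [578.27574016   4.26738279  94.        ] (array([579.46625384,   4.48611478,  97.00722403]), np.float64(3.304577972093786))
6.35125765128416 74.73443112043574
6.5255126588518815 72.74704278693466
```

Run:
```python
from h import *
go([478.5,208.3,160],0)
```

```text
delta [-1.438  4.089  5.414] twist [ 6.400e-03 -1.100e-03  1.756e+00]
```

{"method": "play_rows", "body": {"plan": [{"delta_pos": [-1.44,4.09,4],"twist": [0,0,1.756],"hand": 0},{"delta_pos": [-1.44,4.09,5.4],"twist": [0,0,1.756],"hand": 0},{"delta_pos": [-1.44,4.09,5.4],"twist": [0,0,1.756],"hand": 0},{"delta_pos": [-1.44,4.09,5.4],"twist": [0,0,1.756],"hand": 0},{"delta_pos": [-1.44,4.09,5.4],"twist": [0,0,1.756],"hand": 0},{"delta_pos": [-1.44,4.09,5.4],"twist": [0,0,1.756],"hand": 0},{"delta_pos": [-1.44,4.09,5.4],"twist": [0,0,1.756],"hand": 0},{"delta_pos": [-1.44,4.09,5.4],"twist": [0,0,1.756],"hand": 0},{"delta_pos": [-1.44,4.09,5.4],"twist": [0,0,1.756],"hand": 0},{"delta_pos": [-1.44,4.09,5.4],"twist": [0,0,1.756],"hand": 0}]}}

```text
t: 5.0
ee_pos: [482.4, 200.3, 159.5]
tool_rot: [[-0.236, 0.972, 0.003], [0.972, 0.236, 0.002], [0.001, 0.004, -1.0]]
force: [-0.6, -0.6, 0.4]
opening: 85.1
finger_force: 0.0
```

{"method": "play_rows", "body": {"plan": [{"delta_pos": [0,0,0],"twist": [0,0,0.255],"hand": 0},{"delta_pos": [0,0,0],"twist": [0,0,0.255],"hand": 0},{"delta_pos": [0,0,0],"twist": [0,0,0.255],"hand": 0}]}}

```text
t: 5.3
ee_pos: [482.2, 200.4, 159.2]
tool_rot: [[0.012, 1.0, 0.003], [1.0, -0.012, 0.002], [0.002, 0.003, -1.0]]
force: [-0.2, -0.1, 0.7]
opening: 85.3
finger_force: 0.0
```

Run:
```python
from h import *
go([478.5,208.3,47],0);print(manip.state()['joint_pos'])
```

```text
delta [ 0.766 -0.408 11.218] twist [ 0.003  -0.0018 -0.0118]
[-50.9147263   13.9826122   28.98603208 103.45551314  -7.50088621
  64.24891188 -20.07623457]
```

{"method": "play_rows", "body": {"plan": [{"delta_pos": [0.77,-0.4,2],"twist": [0,0,-0.012],"hand": 0},{"delta_pos": [0.77,-0.4,5],"twist": [0,0,-0.012],"hand": 0},{"delta_pos": [0.77,-0.4,8],"twist": [0,0,-0.012],"hand": 0},{"delta_pos": [0.77,-0.4,10.5],"twist": [0,0,-0.012],"hand": 0},{"delta_pos": [0.77,-0.4,11.2],"twist": [0,0,-0.012],"hand": 0},{"delta_pos": [0.77,-0.4,11.2],"twist": [0,0,-0.012],"hand": 0},{"delta_pos": [0.77,-0.4,11.2],"twist": [0,0,-0.012],"hand": 0.6},{"delta_pos": [0.77,-0.4,11.2],"twist": [0,0,-0.012],"hand": 0.6},{"delta_pos": [0.77,-0.4,11.2],"twist": [0,0,-0.012],"hand": 0.6},{"delta_pos": [0.77,-0.4,11.2],"twist": [0,0,-0.012],"hand": 0.6}]}}

```text
t: 6.3
ee_pos: [478.4, 208.8, 46.9]
tool_rot: [[-0.002, 1.0, 0.004], [1.0, 0.002, 0.002], [0.002, 0.004, -1.0]]
force: [1.1, -0.2, 6.2]
opening: 49.6
finger_force: 62.0
```

{"method": "play_rows", "body": {"plan": [{"delta_pos": [0,0,-3],"twist": [0,0,0],"hand": 0.6},{"delta_pos": [0,0,-7],"twist": [0,0,0],"hand": 0.6},{"delta_pos": [0,0,-11],"twist": [0,0,0],"hand": 0.6},{"delta_pos": [-5,-1.5,-11],"twist": [0,0,0.035],"hand": 0.6},{"delta_pos": [-9,-3,-11],"twist": [0,0,0.073],"hand": 0.6},{"delta_pos": [-13,-4,-11],"twist": [0,0,0.073],"hand": 0.6},{"delta_pos": [-17,-5,-11],"twist": [0,0,0.073],"hand": 0.6},{"delta_pos": [-20.6,-5.98,-11],"twist": [0,0,0.073],"hand": 0.6},{"delta_pos": [-20.6,-5.98,-11],"twist": [0,0,0.073],"hand": 0.6},{"delta_pos": [-20.6,-5.98,-11],"twist": [0,0,0.073],"hand": 0.6}]}}

```text
t: 7.3
ee_pos: [416.6, 1.3, 154.8]
tool_rot: [[0.073, 0.997, -0.001], [0.997, -0.073, 0.001], [0.001, -0.001, -1.0]]
force: [0.3, 0.7, -7.4]
opening: 49.3
finger_force: 66.5
```

Run:
```python
from h import *
print(np.round(manip.state()['joint_pos'],1));go([418.6,2.6,100],-4.2)
a=snap('top','t2.png')[200:290,255:345,::-1];b=snap('side','s2.png')[140:270,180:310,::-1]
c=np.hstack([cv2.resize(x,(400,400),interpolation=2) for x in(a,b)]);cv2.imwrite('pics/c4.png',c)
```

```text
[-42.1  -0.5  38.  118.2   0.3  62.2  -8.5]
delta [0.137 0.199 5.482] twist [-0.0007 -0.0012  0.    ]
```

View pics/c4.png

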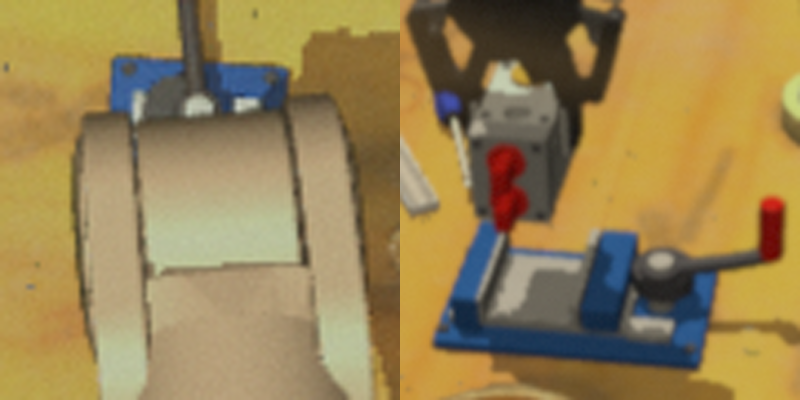

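{"method": "play_rows", "body": {"plan": [{"delta_pos": [0.14,0.2,3],"twist": [0,0,0],"hand": 0.6},{"delta_pos": [0.14,0.2,6],"twist": [0,0,0],"hand": 0.6},{"delta_pos": [0.14,0.2,6.6],"twist": [0,0,0],"hand": 0.6},{"delta_pos": [0.14,0.2,7.2],"twist": [0,0,0],"hand": 0.6},{"delta_pos": [0.14,0.2,7.4],"twist": [0,0,0],"hand": 0.6}]}}

```text
t: 7.9
ee_pos: [419.9, 3.7, 81.2]
tool_rot: [[0.07, 0.998, 0.0], [0.998, -0.07, -0.0], [-0.0, 0.0, -1.0]]
force: [0.4, -0.2, -6.8]
opening: 49.3
finger_force: 66.4
```

{"method": "play_rows", "body": {"plan": [{"delta_pos": [-0.05,-0.1,0.5],"twist": [0,0,0],"hand": 0.6},{"delta_pos": [-0.05,-0.1,1.0],"twist": [0,0,0],"hand": 0.6},{"delta_pos": [-0.05,-0.1,1.4],"twist": [0,0,0],"hand": 0.6},{"delta_pos": [-0.05,-0.1,1.65],"twist": [0,0,0],"hand": 0.6},{"delta_pos": [-0.05,-0.1,1.65],"twist": [0,0,0],"hand": 0.6}]}}

```text
t: 8.4
ee_pos: [418.4, 2.9, 64.9]
tool_rot: [[0.071, 0.997, -0.0], [0.997, -0.071, 0.001], [0.001, -0.0, -1.0]]
force: [-4.1, 0.2, 3.7]
opening: 49.2
finger_force: 67.7
```

{"method": "play_rows", "body": {"plan": [{"delta_pos": [0,0,0],"twist": [0,0,0],"hand": 0.0},{"delta_pos": [0,0,0],"twist": [0,0,0],"hand": 0.0},{"delta_pos": [0,0,0],"twist": [0,0,0],"hand": 0.0},{"delta_pos": [0,0,0],"twist": [0,0,0],"hand": 0.0},{"delta_pos": [0,0,-3],"twist": [0,0,0],"hand": 0.0},{"delta_pos": [0,0,-8],"twist": [0,0,0],"hand": 0.0},{"delta_pos": [0,0,-12],"twist": [0,0,0.15],"hand": 0.0},{"delta_pos": [1,5,-12],"twist": [0,0,0.3],"hand": 0.6},{"delta_pos": [1.3,10,-12],"twist": [0,0,0.45],"hand": 0.6},{"delta_pos": [1.3,15,-12],"twist": [0,0,0.6],"hand": 0.6}]}}

```text
t: 9.4
ee_pos: [570.3, 7.1, 186.0]
tool_rot: [[0.624, 0.782, 0.004], [0.782, -0.624, 0.003], [0.005, 0.001, -1.0]]
force: [0.8, -1.2, 1.2]
opening: 44.1
finger_force: 0.0
```

Run:
```python
from h import *
go([578.5,4.4,80],-42)
snap('top','t3.png');b=snap('side','s3.png')[140:270,180:310,::-1]
cv2.imwrite('pics/c5.png',cv2.resize(b,(520,520),interpolation=2))
```

```text
delta [ 0.251  0.797 10.605] twist [ 0.0009 -0.0049  0.0596]
```

View pics/c5.png

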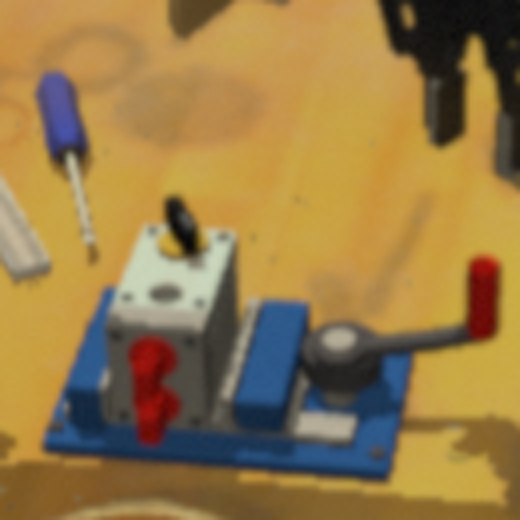

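{"method": "play_rows", "body": {"plan": [{"delta_pos": [0.25,0.8,3],"twist": [0,0,0.06],"hand": 0.6},{"delta_pos": [0.25,0.8,7],"twist": [0,0,0.06],"hand": 0.6},{"delta_pos": [0.25,0.8,10],"twist": [0,0,0.06],"hand": 0.6},{"delta_pos": [0.25,0.8,10.6],"twist": [0,0,0.06],"hand": 0.6},{"delta_pos": [0.25,0.8,10.6],"twist": [0,0,0.06],"hand": 0.74},{"delta_pos": [0.25,0.8,10.6],"twist": [0,0,0.06],"hand": 0.74},{"delta_pos": [0.25,0.8,10.6],"twist": [0,0,0.06],"hand": 0.74}]}}

```text
t: 10.2
ee_pos: [576.9, 2.2, 80.4]
tool_rot: [[0.667, 0.745, 0.003], [0.745, -0.667, 0.001], [0.003, 0.002, -1.0]]
force: [0.3, -0.2, 0.5]
opening: 22.4
finger_force: 0.0
```

Run:
```python
from h import *
for t in(20,30,40,50,60,70,80,90,95):
    th=np.radians(t-4.2);p=np.array([505+75*np.cos(th),-4+75*np.sin(th),80])+np.array([-.743,.669,0])*2;print(t);go(p)
```

```text
20
delta [ 1.075 -1.128  0.044] twist [0. 0. 0.]
30
delta [ 1.675 -2.29   0.043] twist [0. 0. 0.]
40
delta [ 2.064 -3.538  0.041] twist [0. 0. 0.]
50
delta [ 2.231 -4.834  0.039] twist [0. 0. 0.]
60
delta [ 2.17  -6.14   0.036] twist [0. 0. 0.]
70
delta [ 1.883 -7.416  0.033] twist [0. 0. 0.]
80
delta [ 1.379 -8.622  0.029] twist [0. 0. 0.]
90
delta [ 0.673 -9.722  0.025] twist [0. 0. 0.]
95
delta [  0.251 -10.222   0.023] twist [0. 0. 0.]
```

{"method": "play_rows", "body": {"plan": [{"delta_pos": [1.08,-1.13,0],"twist": [0,0,0],"hand": 0.74},{"delta_pos": [1.68,-2.29,0],"twist": [0,0,0],"hand": 0.74},{"delta_pos": [2.06,-3.54,0],"twist": [0,0,0],"hand": 0.74},{"delta_pos": [2.23,-4.83,0],"twist": [0,0,0],"hand": 0.74},{"delta_pos": [2.17,-6.14,0],"twist": [0,0,0],"hand": 0.74},{"delta_pos": [1.88,-7.42,0],"twist": [0,0,0],"hand": 0.74},{"delta_pos": [1.38,-8.62,0],"twist": [0,0,0],"hand": 0.74},{"delta_pos": [1.38,-8.62,0],"twist": [0,0,0],"hand": 0.74}]}}

```text
t: 11.0
ee_pos: [520.8, 71.6, 79.7]
tool_rot: [[0.667, 0.745, 0.002], [0.745, -0.667, 0.002], [0.003, 0.0, -1.0]]
force: [-0.2, 0.5, -0.6]
opening: 22.1
finger_force: 0.0
```

Run:
```python
from h import *
print(manip.state()['force'],manip.state()['ee_pos'])
for t in(80,90,95):
    th=np.radians(t-4.2);p=np.array([505+75*np.cos(th),-4+75*np.sin(th),80])+np.array([-.743,.669,0])*2;print(t);go(p)
```

```text
[-0.17701482  0.49954865 -0.57259246] [520.81822977  71.56272141  79.73728422]
80
delta [-0.04   0.183 -0.026] twist [0. 0. 0.]
90
delta [-0.744 -0.919 -0.029] twist [0. 0. 0.]
95
delta [-1.166 -1.419 -0.03 ] twist [0. 0. 0.]
```

{"method": "play_rows", "body": {"plan": [{"delta_pos": [-0.4,-0.5,0],"twist": [0,0,0],"hand": 0.74},{"delta_pos": [-0.75,-0.92,0],"twist": [0,0,0],"hand": 0.74},{"delta_pos": [-1.2,-1.5,0],"twist": [0,0,0],"hand": 0.74},{"delta_pos": [-1.2,-1.5,0],"twist": [0,0,0],"hand": 0.74},{"delta_pos": [-1.2,-1.5,0],"twist": [0,0,0],"hand": 0.74}]}}

```text
t: 11.5
ee_pos: [503.0, 70.8, 79.5]
tool_rot: [[0.668, 0.744, 0.003], [0.744, -0.668, 0.0], [0.002, 0.002, -1.0]]
force: [4.2, -2.8, 5.0]
opening: 22.2
finger_force: 2.4
```

Run:
```python
from h import *
b=snap('side','s4.png')[140:270,190:320,::-1]
cv2.imwrite('pics/c6.png',cv2.resize(b,(520,520),interpolation=2))
```

```text
(no output)
```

View pics/c6.png

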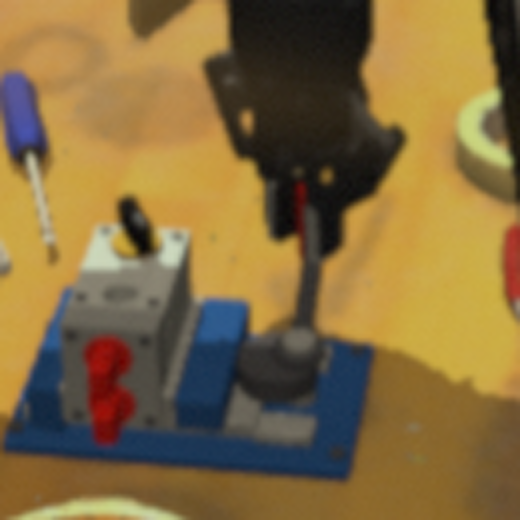

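Run:
```python
from h import *
for t in(95,100,105,110):
    th=np.radians(t-4.2);p=np.array([504.5+75*np.cos(th),-3.5+75*np.sin(th),80])+np.array([-.743,.669,0])*2;print(t);go(p)
```

```text
95
delta [ 0.091 -0.215 -0.064] twist [0. 0. 0.]
100
delta [-0.373 -0.676 -0.066] twist [0. 0. 0.]
105
delta [-0.876 -1.094 -0.068] twist [0. 0. 0.]
110
delta [-1.413 -1.467 -0.07 ] twist [0. 0. 0.]
```

{"method": "play_rows", "body": {"plan": [{"delta_pos": [-0.2,-0.4,0],"twist": [0,0,0],"hand": 0.74},{"delta_pos": [-0.4,-0.7,0],"twist": [0,0,0],"hand": 0.74},{"delta_pos": [-0.9,-1.1,0],"twist": [0,0,0],"hand": 0.74},{"delta_pos": [-0.9,-1.1,0],"twist": [0,0,0],"hand": 0.74}]}}

```text
t: 11.95
ee_pos: [491.8, 70.1, 80.1]
tool_rot: [[0.669, 0.743, 0.01], [0.743, -0.669, -0.001], [0.005, 0.008, -1.0]]
force: [15.8, -5.8, -4.0]
opening: 22.5
finger_force: 8.8
```

{"method": "play_rows", "body": {"plan": [{"delta_pos": [-0.3,-0.3,0],"twist": [0,0,0],"hand": 0.74},{"delta_pos": [-0.5,-0.5,0],"twist": [0,0,0],"hand": 0.74},{"delta_pos": [-0.5,-0.5,0],"twist": [0,0,0],"hand": 0.74},{"delta_pos": [-0.5,-0.5,0],"twist": [0,0,0],"hand": 0.74}]}}

```text
t: 12.35
ee_pos: [489.0, 67.6, 81.6]
tool_rot: [[0.671, 0.741, 0.018], [0.741, -0.671, -0.003], [0.01, 0.016, -1.0]]
force: [30.9, -13.3, -7.0]
opening: 22.5
finger_force: 15.8
```

{"method": "play_rows", "body": {"plan": [{"delta_pos": [0.8,1.0,0],"twist": [0,0,0],"hand": 0.6},{"delta_pos": [0.8,1.2,0],"twist": [0,0,0],"hand": 0.6},{"delta_pos": [0.8,1.2,-4],"twist": [0,0,0],"hand": 0.6},{"delta_pos": [0.8,1.2,-9],"twist": [0,0,0],"hand": 0.4},{"delta_pos": [4,-3,-11],"twist": [0,0,-0.3],"hand": 0.3},{"delta_pos": [7,-8,-11],"twist": [0,0,-0.6],"hand": 0.3},{"delta_pos": [7,-11,-11],"twist": [0,0,-0.9],"hand": 0.3},{"delta_pos": [7,-11,-11],"twist": [0,0,-1.183],"hand": 0.3},{"delta_pos": [7,-11,-11],"twist": [0,0,-1.183],"hand": 0.3},{"delta_pos": [7,-11,-11],"twist": [0,0,-1.183],"hand": 0.3}]}}

```text
t: 13.35
ee_pos: [443.5, 197.3, 187.7]
tool_rot: [[-0.176, 0.984, -0.003], [0.984, 0.176, -0.001], [-0.0, -0.003, -1.0]]
force: [-0.1, -0.5, 0.4]
opening: 59.7
finger_force: 0.0
```

Run:
```python
from h import *
a=snap('top','t5.png')[180:300,250:370,::-1];b=snap('side','s5.png')[140:270,180:310,::-1]
c=np.hstack([cv2.resize(x,(400,400),interpolation=2) for x in(a,b)]);cv2.imwrite('pics/c7.png',c)
go([417,30.5,150],25.8)
```

```text
delta [-15.935  -5.494   3.795] twist [-2.40e-03  1.00e-04 -2.78e-01]
```

View pics/c7.png

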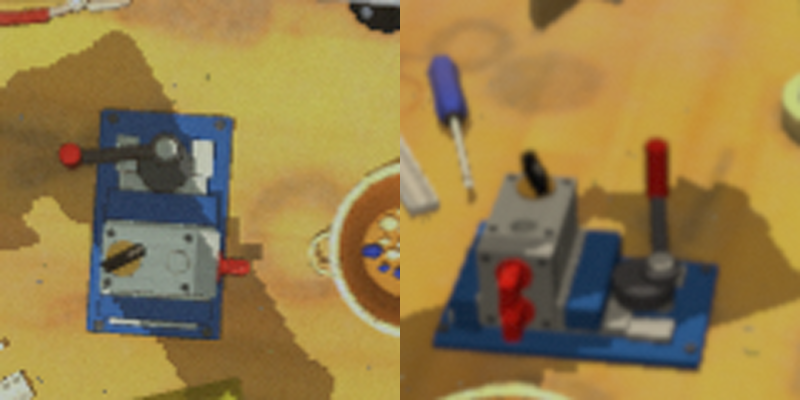

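Run:
```python
from h import *
T=lambda x,y:((x+.5)*.3-.5+250,(y+.5)*.3-.5+180)
print('post',onz('top',*T(70,155),95),'hubcap',onz('top',*T(166,148),62))
e1,e2=onz('top',*T(105,269),104),onz('top',*T(143,246),104);print('bar',e1,e2,(e1+e2)/2,np.degrees(np.arctan2(*(e1-e2)[1::-1])))
a=cv2.imread('pics/t5.png');h=cv2.cvtColor(a,cv2.COLOR_BGR2HSV)
P=[T(*q) for q in((104,223),(218,231),(213,299),(100,292))]
w=[onz('top',*p,82)[:2] for p in P];print(np.round(w,1).tolist(),np.mean(w,0))
k=np.zeros(a.shape[:2],np.uint8);cv2.fillPoly(k,[np.int32([T(98,232),T(150,232),T(150,282),T(98,282)])],255)
m=cv2.inRange(h,np.array((15,60,60)),np.array((35,255,255)))&k;d=cv2.inRange(h,np.array((0,0,0)),np.array((179,255,60)))&k
for n,q,z in(('collar',m,86),('dark',d,104)):
    p=cv2.findNonZero(q);print(n,len(p),onz('top',*p.reshape(-1,2).mean(0),z))
```

```text
post [495.87991749  70.97912279  95.        ] hubcap [503.66020102  -3.57172009  62.        ]
bar [408.32421656  44.49399314 104.        ] [425.4744066   15.59636068 104.        ] [416.89931158  30.04517691 104.        ] 120.68831745217823
[[444.0, 45.4], [437.1, -42.6], [384.9, -38.0], [391.0, 48.9]] [414.26323593   3.42535583]
collar 71 [417.63314051  29.84047393  86.        ]
dark 29 [414.41214461  33.086954   104.        ]
```

{"method": "play_rows", "body": {"plan": [{"delta_pos": [-15.93,-5.5,3.8],"twist": [0,0,-0.28],"hand": 0.45},{"delta_pos": [-15.93,-5.5,3.8],"twist": [0,0,-0.28],"hand": 0.45},{"delta_pos": [-15.93,-5.5,3.8],"twist": [0,0,-0.28],"hand": 0.45},{"delta_pos": [-15.93,-5.5,3.8],"twist": [0,0,-0.28],"hand": 0.45},{"delta_pos": [-15.93,-5.5,3.8],"twist": [0,0,-0.28],"hand": 0.45},{"delta_pos": [-15.93,-5.5,3.8],"twist": [0,0,-0.28],"hand": 0.45},{"delta_pos": [-15.93,-5.5,5],"twist": [0,0,-0.28],"hand": 0.45},{"delta_pos": [-15.93,-5.5,6.5],"twist": [0,0,-0.28],"hand": 0.45},{"delta_pos": [-15.93,-5.5,6.5],"twist": [0,0,-0.28],"hand": 0.45}]}}

```text
t: 14.35
ee_pos: [416.7, 31.9, 122.1]
tool_rot: [[-0.435, 0.901, -0.003], [0.901, 0.435, -0.001], [0.0, -0.003, -1.0]]
force: [-0.4, 0.4, 0.3]
opening: 47.3
finger_force: 0.0
```

Run:
```python
from h import *
go([417,30.3,111],25.8);print(manip.state()['opening'])
```

```text
delta [-0.162 -0.038  1.112] twist [-0.0032 -0.0001 -0.0007]
47.30348444369366
```

{"method": "play_rows", "body": {"plan": [{"delta_pos": [-0.16,-0.04,0.6],"twist": [0,0,0],"hand": 0.45},{"delta_pos": [-0.16,-0.04,1.1],"twist": [0,0,0],"hand": 0.45},{"delta_pos": [-0.16,-0.04,1.1],"twist": [0,0,0],"hand": 0.7},{"delta_pos": [-0.16,-0.04,1.1],"twist": [0,0,0],"hand": 0.95},{"delta_pos": [-0.16,-0.04,1.1],"twist": [0,0,0],"hand": 0.95},{"delta_pos": [-0.16,-0.04,1.1],"twist": [0,0,0],"hand": 0.95},{"delta_pos": [-0.16,-0.04,1.1],"twist": [0,0,0],"hand": 0.95}]}}

```text
t: 15.05
ee_pos: [418.8, 29.3, 112.9]
tool_rot: [[-0.434, 0.901, 0.002], [0.901, 0.434, 0.001], [-0.0, 0.002, -1.0]]
force: [1.7, 1.4, 1.7]
opening: 8.4
finger_force: 61.9
```

{"method": "play_rows", "body": {"plan": [{"delta_pos": [0,0,0],"twist": [0,0,0.14],"hand": 0.95},{"delta_pos": [0,0,0],"twist": [0,0,0.28],"hand": 0.95},{"delta_pos": [0,0,0],"twist": [0,0,0.42],"hand": 0.95},{"delta_pos": [0,0,0],"twist": [0,0,0.56],"hand": 0.95},{"delta_pos": [0,0,0],"twist": [0,0,0.7],"hand": 0.95},{"delta_pos": [0,0,0],"twist": [0,0,0.84],"hand": 0.95},{"delta_pos": [0,0,0],"twist": [0,0,0.98],"hand": 0.95},{"delta_pos": [0,0,0],"twist": [0,0,1.06],"hand": 0.95},{"delta_pos": [0,0,0],"twist": [0,0,1.12],"hand": 0.95},{"delta_pos": [0,0,0],"twist": [0,0,1.12],"hand": 0.95}]}}

```text
t: 16.05
ee_pos: [415.9, 29.7, 112.7]
tool_rot: [[0.622, 0.783, -0.005], [0.783, -0.622, 0.001], [-0.002, -0.005, -1.0]]
force: [-15.0, 1.8, 22.4]
opening: 7.7
finger_force: 65.8
```

Run:
```python
from h import *
s=manip.state();print(s['wrist_torque'],s['force'],np.degrees(np.arctan2(s['tool_rot'][1][1],s['tool_rot'][0][1])),s['ee_pos'],s['opening'])
```

```text
[0.394123   3.1942544  0.76777245] [-15.00721289   1.7612802   22.44696793] -38.45406083301763 [415.89160189  29.69738745 112.72825827] 7.747298518478568
```

{"method": "play_rows", "body": {"plan": [{"delta_pos": [0,0,-0.1],"twist": [0,0,0.05],"hand": 0.95},{"delta_pos": [0,0,-0.1],"twist": [0,0,0.1],"hand": 0.95},{"delta_pos": [0,0,-0.1],"twist": [0,0,0.1],"hand": 0.95}]}}

```text
t: 16.35
ee_pos: [415.7, 29.8, 112.9]
tool_rot: [[0.695, 0.719, -0.005], [0.719, -0.695, 0.0], [-0.003, -0.004, -1.0]]
force: [-9.0, 2.3, 8.9]
opening: 8.1
finger_force: 77.4
```

Run:
```python
from h import *
s=manip.state();print(s['wrist_torque'],s['force'],np.degrees(np.arctan2(s['tool_rot'][1][1],s['tool_rot'][0][1])),s['ee_pos'],s['opening'])
```

```text
[0.55756548 1.84429052 1.46897103] [-8.97878228  2.33113874  8.89050224] -44.0660620055291 [415.72026952  29.78662076 112.89545965] 8.097134206347306
```

{"method": "play_rows", "body": {"plan": [{"delta_pos": [0,0,0],"twist": [0,0,-0.1],"hand": 0.9},{"delta_pos": [0,0,0],"twist": [0,0,-0.1],"hand": 0.2},{"delta_pos": [0,0,0],"twist": [0,0,-0.1],"hand": 0.2},{"delta_pos": [0,0,0],"twist": [0,0,-0.1],"hand": 0.2},{"delta_pos": [0,0,0],"twist": [0,0,-0.1],"hand": 0.2},{"delta_pos": [0,0,0],"twist": [0,0,-0.1],"hand": 0.2},{"delta_pos": [0,0,-4],"twist": [0,0,-0.1],"hand": 0.2},{"delta_pos": [0,0,-8],"twist": [0,0,-0.1],"hand": 0.2}]}}

```text
t: 17.15
ee_pos: [417.2, 28.5, 193.8]
tool_rot: [[0.623, 0.782, -0.002], [0.782, -0.623, -0.002], [-0.003, -0.0, -1.0]]
force: [1.4, 0.7, 0.1]
opening: 68.3
finger_force: 0.0
```

Run:
```python
from h import *
snap('top','t6.png');b=snap('side','s6.png')[140:270,180:310,::-1]
cv2.imwrite('pics/c8.png',cv2.resize(b,(400,400),interpolation=2))
go([496,71,170],-42)
```

```text
delta [7.919 3.27  2.863] twist [ 0.0036 -0.0071  0.0611]
```

View pics/c8.png

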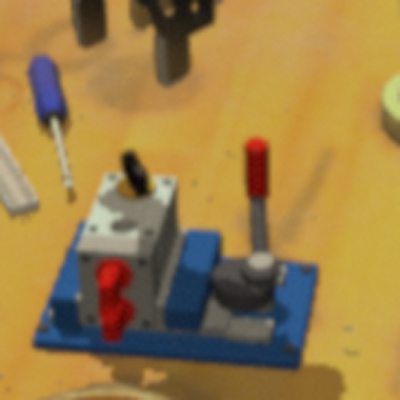

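{"method": "play_rows", "body": {"plan": [{"delta_pos": [7.92,3.27,2.8],"twist": [0,0,0.061],"hand": 0.6},{"delta_pos": [7.92,3.27,2.8],"twist": [0,0,0.061],"hand": 0.6},{"delta_pos": [7.92,3.27,2.8],"twist": [0,0,0.061],"hand": 0.6},{"delta_pos": [7.92,3.27,5],"twist": [0,0,0.061],"hand": 0.6},{"delta_pos": [7.92,3.27,8],"twist": [0,0,0.061],"hand": 0.6},{"delta_pos": [7.92,3.27,11],"twist": [0,0,0.061],"hand": 0.6},{"delta_pos": [7.92,3.27,11.4],"twist": [0,0,0.061],"hand": 0.6},{"delta_pos": [7.92,3.27,11.4],"twist": [0,0,0.061],"hand": 0.74},{"delta_pos": [7.92,3.27,11.4],"twist": [0,0,0.061],"hand": 0.74},{"delta_pos": [7.92,3.27,11.4],"twist": [0,0,0.061],"hand": 0.74}]}}

```text
t: 18.25
ee_pos: [493.9, 70.9, 80.9]
tool_rot: [[0.668, 0.744, 0.002], [0.744, -0.668, 0.001], [0.002, 0.001, -1.0]]
force: [0.1, 0.6, -0.4]
opening: 22.2
finger_force: 0.0
```

Run:
```python
from h import *
for t in(90,80,70,60,50,40,30,20,10):
    th=np.radians(t-4.2);p=np.array([504.2+75*np.cos(th),-3.5+75*np.sin(th),80])-np.array([-.743,.669,0])*2.5;print(t);go(p)
```

```text
90
delta [1.083 1.396 0.096] twist [0. 0. 0.]
80
delta [1.791 2.495 0.099] twist [0. 0. 0.]
70
delta [2.296 3.701 0.101] twist [0. 0. 0.]
60
delta [2.585 4.976 0.103] twist [0. 0. 0.]
50
delta [2.647 6.282 0.105] twist [0. 0. 0.]
40
delta [2.482 7.579 0.106] twist [0. 0. 0.]
30
delta [2.094 8.827 0.107] twist [0. 0. 0.]
20
delta [1.496 9.989 0.106] twist [0. 0. 0.]
10
delta [ 0.704 11.03   0.106] twist [0. 0. 0.]
```

{"method": "play_rows", "body": {"plan": [{"delta_pos": [1.08,1.4,0],"twist": [0,0,0],"hand": 0.74},{"delta_pos": [1.79,2.5,0],"twist": [0,0,0],"hand": 0.74},{"delta_pos": [2.3,3.7,0],"twist": [0,0,0],"hand": 0.74},{"delta_pos": [2.58,4.98,0],"twist": [0,0,0],"hand": 0.74},{"delta_pos": [2.65,6.28,0],"twist": [0,0,0],"hand": 0.74},{"delta_pos": [2.48,7.58,0],"twist": [0,0,0],"hand": 0.74},{"delta_pos": [2.1,8.83,0],"twist": [0,0,0],"hand": 0.74},{"delta_pos": [1.5,10.0,0],"twist": [0,0,0],"hand": 0.74},{"delta_pos": [0.9,10.8,0],"twist": [0,0,0],"hand": 0.74},{"delta_pos": [0.7,11.1,0],"twist": [0,0,0],"hand": 0.74}]}}

```text
t: 19.25
ee_pos: [580.5, 2.9, 80.4]
tool_rot: [[0.668, 0.744, 0.001], [0.744, -0.668, 0.002], [0.002, -0.001, -1.0]]
force: [-3.1, 14.5, 4.1]
opening: 22.4
finger_force: 7.0
```

Run:
```python
from h import *
s=manip.state();print(s['force'],s['ee_pos'])
```

```text
[-3.08968129 14.49086666  4.07515795] [580.54707694   2.89800618  80.41416048]
```

{"method": "play_rows", "body": {"plan": [{"delta_pos": [0,-0.5,0],"twist": [0,0,0],"hand": 0.6},{"delta_pos": [0,-0.5,-4],"twist": [0,0,0],"hand": 0.6},{"delta_pos": [0,-0.5,-9],"twist": [0,0,-0.15],"hand": 0.3},{"delta_pos": [0,-0.5,-14],"twist": [0,0,-0.3],"hand": 0},{"delta_pos": [-3.5,-3.5,-17],"twist": [0,0,-0.45],"hand": 0},{"delta_pos": [-7,-7,-17],"twist": [0,0,-0.6],"hand": 0},{"delta_pos": [-9,-9,-17],"twist": [0,0,-0.66],"hand": 0},{"delta_pos": [-9,-9,-17],"twist": [0,0,-0.66],"hand": 0}]}}

```text
t: 20.05
ee_pos: [450.0, -5.7, 250.1]
tool_rot: [[0.071, 0.998, 0.001], [0.998, -0.071, 0.004], [0.004, 0.001, -1.0]]
force: [0.5, -0.4, -0.6]
opening: 85.5
finger_force: 0.0
```

```bash
cat >> h.py <<'E'
a=np.radians(-4.2);VX=np.array([np.cos(a),np.sin(a),0]);VY=np.array([-np.sin(a),np.cos(a),0]);UP=np.array([0,0,1.])
def tilt(deg): # u = cos*UP - sin*VY ; deg>0: body leans to -y
    u=np.cos(np.radians(deg))*UP-np.sin(np.radians(deg))*VY
    return np.stack([np.cross(VX,-u),VX,-u],1),u
E
python3 - <<'E'
from h import *
R,u=tilt(45);g=np.array([414.5,3,50])-12*VY+15*UP
go(g+3*u+100*u,R=R);print((g+3*u).round(1),manip.state()['ee_pos'].__str__())
E
```

```text
delta [-7.903 -3.627 11.194] twist [-6.000e-04  7.816e-01  2.700e-03]
[413.5 -11.1  67.1] [449.95354683  -5.74824172 250.09467161]
```

{"method": "play_rows", "body": {"plan": [{"delta_pos": [-4,-1.5,0],"twist": [0,0.14,0],"hand": 0},{"delta_pos": [-7.9,-3.6,0],"twist": [0,0.28,0],"hand": 0},{"delta_pos": [-7.9,-3.6,2],"twist": [0,0.42,0],"hand": 0},{"delta_pos": [-7.9,-3.6,5],"twist": [0,0.56,0],"hand": 0},{"delta_pos": [-7.9,-3.6,8],"twist": [0,0.7,0],"hand": 0},{"delta_pos": [-7.9,-3.6,11.2],"twist": [0,0.78,0],"hand": 0},{"delta_pos": [-7.9,-3.6,11.2],"twist": [0,0.782,0],"hand": 0},{"delta_pos": [-7.9,-3.6,11.2],"twist": [0,0.782,0],"hand": 0},{"delta_pos": [-7.9,-3.6,11.2],"twist": [0,0.782,0],"hand": 0}]}}

```text
t: 20.95
ee_pos: [412.8, -81.1, 140.0]
tool_rot: [[0.046, 0.998, 0.053], [0.709, -0.07, 0.701], [0.703, 0.005, -0.711]]
force: [-0.1, 0.3, 0.7]
opening: 85.3
finger_force: 0.0
```

Run:
```python
from h import *
R,u=tilt(45);g=np.array([414.5,3,50])-12*VY+15*UP
go(g+3*u,R=R);print(np.round(manip.state()['joint_pos'],1))
b=snap('side','s7.png')[110:270,160:320,::-1]
cv2.imwrite('pics/c9.png',cv2.resize(b,(480,480),interpolation=2))
```

```text
delta [-0.158 -0.462 10.096] twist [0.001  0.0055 0.0057]
[ -8.6  29.3  54.5 112.4 -52.5  92.8  64.1]
```

View pics/c9.png

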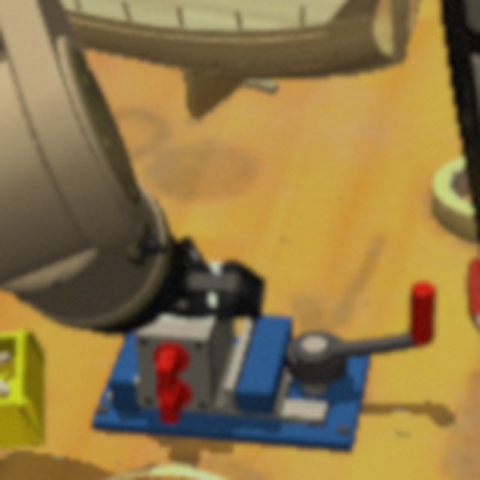

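{"method": "play_rows", "body": {"plan": [{"delta_pos": [-0.16,-0.46,2],"twist": [0,0,0],"hand": 0},{"delta_pos": [-0.16,-0.46,4],"twist": [0,0.005,0.005],"hand": 0},{"delta_pos": [-0.16,-0.46,5],"twist": [0,0.005,0.005],"hand": 0},{"delta_pos": [-0.16,-0.46,5],"twist": [0,0.005,0.005],"hand": 0}]}}

```text
t: 21.4
ee_pos: [409.6, -44.4, 101.6]
tool_rot: [[0.052, 0.997, 0.049], [0.703, -0.071, 0.708], [0.709, -0.002, -0.705]]
force: [-0.0, 0.5, 0.3]
opening: 85.3
finger_force: 0.0
```

Run:
```python
from h import *
R,u=tilt(45);g=np.array([414.5,3,50])-12*VY+15*UP
go(g+3*u,R=R)
p=np.array(manip.state()['ee_pos']);print([proj('side',p+k*u).round(0).tolist() for k in(0,50,100,150)])
b=snap('side','s8.png')[110:270,160:320,::-1]
cv2.imwrite('pics/c10.png',cv2.resize(b,(480,480),interpolation=2))
```

```text
delta [-0.087  0.151  4.809] twist [-0.0026 -0.0033  0.0001]
[[213.0, 215.0], [208.0, 211.0], [202.0, 207.0], [196.0, 202.0]]
```

View pics/c10.png

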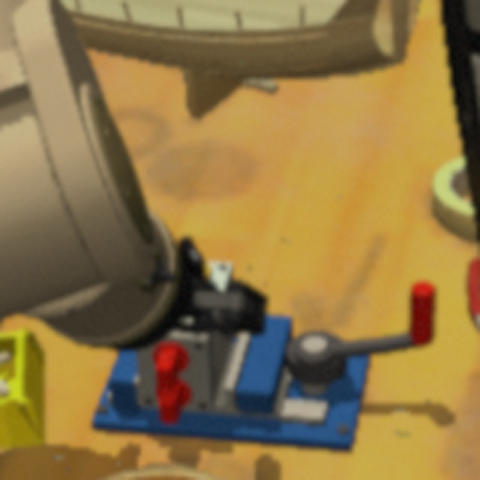

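{"method": "play_rows", "body": {"plan": [{"delta_pos": [-0.09,0.15,2],"twist": [0,0,0],"hand": 0},{"delta_pos": [-0.09,0.15,3.5],"twist": [0,0,0],"hand": 0},{"delta_pos": [-0.09,0.15,4.5],"twist": [0,0,0],"hand": 0},{"delta_pos": [-0.09,0.15,4.8],"twist": [0,0,0],"hand": 0},{"delta_pos": [-0.09,0.15,4.8],"twist": [0,0,0],"hand": 0}]}}

```text
t: 21.95
ee_pos: [413.0, -13.6, 66.2]
tool_rot: [[0.056, 0.997, 0.05], [0.704, -0.075, 0.706], [0.708, -0.004, -0.706]]
force: [0.6, 0.1, 0.6]
opening: 85.6
finger_force: 0.0
```

Run:
```python
from h import *
R,u=tilt(45);g=np.array([414.5,3,50])-12*VY+15*UP
go(g+3*u,R=R);print(manip.state()['force'])
```

```text
delta [0.249 0.024 0.112] twist [-0.0016 -0.0016 -0.0043]
[0.64779614 0.05910657 0.64525019]
```

Close, then lift slightly.

{"method": "play_rows", "body": {"plan": [{"delta_pos": [0.2,0,0.1],"twist": [0,0,0],"hand": 0.3},{"delta_pos": [0.2,0,0.1],"twist": [0,0,0],"hand": 0.6},{"delta_pos": [0.2,0,0.1],"twist": [0,0,0],"hand": 0.6},{"delta_pos": [0.2,0,0.1],"twist": [0,0,0],"hand": 0.6},{"delta_pos": [0.2,0,0.1],"twist": [0,0,0],"hand": 0.6},{"delta_pos": [0.9,0,-0.6],"twist": [0,0,0],"hand": 0.6},{"delta_pos": [2.3,0,-2.0],"twist": [0,0,0],"hand": 0.6},{"delta_pos": [4.5,0,-4.2],"twist": [0,0,0],"hand": 0.6},{"delta_pos": [7.5,0,-7.2],"twist": [0,0,0],"hand": 0.6},{"delta_pos": [10.5,0,-10.2],"twist": [0,0,0],"hand": 0.6}]}}

```text
t: 22.95
ee_pos: [412.3, -11.8, 212.3]
tool_rot: [[0.059, 0.997, 0.047], [0.705, -0.075, 0.705], [0.707, -0.008, -0.707]]
force: [2.0, 1.2, -6.1]
opening: 49.3
finger_force: 65.3
```

Run:
```python
from h import *
R,u=tilt(-45);P=np.array([418.3,2,63]);g=P+12*UP+15*VY;print((g+3*u).round(1))
go(g+3*u+150*UP,R=R);print(np.round(manip.state()['joint_pos'],1))
```

```text
[419.6  19.1  77.1]
delta [3.271 0.477 1.162] twist [-0.0092 -1.5706 -0.0023]
[-22.4  15.3  58.3 114.6 -48.5  90.5  48.2]
```

{"method": "play_rows", "body": {"plan": [{"delta_pos": [1,0.1,-2],"twist": [0,-0.14,0],"hand": 0.6},{"delta_pos": [2,0.2,-2],"twist": [0,-0.28,0],"hand": 0.6},{"delta_pos": [3,0.3,-1],"twist": [0,-0.42,0],"hand": 0.6},{"delta_pos": [3.3,0.5,0],"twist": [0,-0.56,0],"hand": 0.6},{"delta_pos": [3.3,0.5,1.2],"twist": [0,-0.7,0],"hand": 0.6},{"delta_pos": [3.3,0.5,1.2],"twist": [0,-0.84,0],"hand": 0.6},{"delta_pos": [3.3,0.5,1.2],"twist": [0,-0.98,0],"hand": 0.6},{"delta_pos": [3.3,0.5,1.2],"twist": [0,-1.12,0],"hand": 0.6},{"delta_pos": [3.3,0.5,1.2],"twist": [0,-1.26,0],"hand": 0.6},{"delta_pos": [3.3,0.5,1.2],"twist": [0,-1.4,0],"hand": 0.6}]}}

```text
t: 23.95
ee_pos: [420.7, 19.7, 227.1]
tool_rot: [[0.058, 0.997, -0.046], [0.813, -0.074, -0.578], [-0.58, -0.004, -0.815]]
force: [-0.0, -0.2, -7.3]
opening: 49.2
finger_force: 65.4
```

Run:
```python
from h import *
R,u=tilt(-45);P=np.array([418.3,2,63]);g=P+12*UP+15*VY;print((g+3*u).round(1))
go(g+3*u+150*UP,R=R);print(np.round(manip.state()['joint_pos'],1))
```

```text
[419.6  19.1  77.1]
delta [-0.056 -0.107  0.034] twist [-0.0037 -0.1668  0.0017]
[-57.    9.1  30.  108.1  25.4  84.5 -37.9]
```

{"method": "play_rows", "body": {"plan": [{"delta_pos": [0,0,0],"twist": [0,-0.14,0],"hand": 0.6},{"delta_pos": [-0.05,-0.1,0],"twist": [0,-0.167,0],"hand": 0.6},{"delta_pos": [-0.05,-0.1,0],"twist": [0,-0.167,0],"hand": 0.6}]}}

```text
t: 24.25
ee_pos: [419.5, 19.4, 226.5]
tool_rot: [[0.048, 0.997, -0.057], [0.709, -0.074, -0.702], [-0.704, -0.007, -0.71]]
force: [0.1, -0.4, -6.5]
opening: 49.3
finger_force: 65.5
```

Run:
```python
from h import *
R,u=tilt(-45);P=np.array([418.3,2,63]);g=P+12*UP+15*VY
go(g+3*u+20*UP,R=R)
b=snap('side','s9.png')[90:270,160:340,::-1]
cv2.imwrite('pics/c11.png',cv2.resize(b,(540,540),interpolation=2))
```

```text
delta [9.079 0.098 9.213] twist [-0.0052 -0.0046  0.0043]
```

View pics/c11.png

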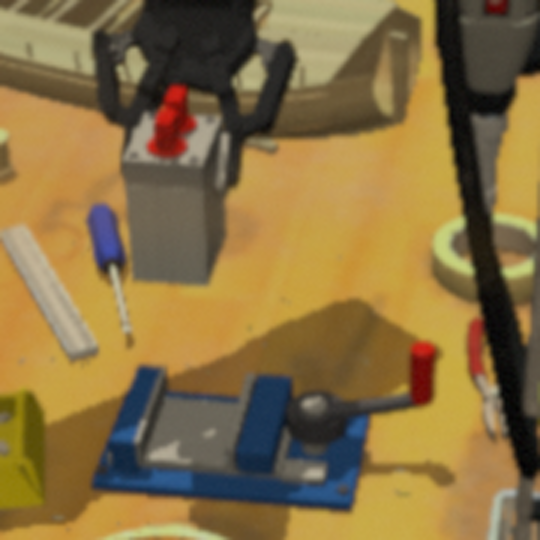

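{"method": "play_rows", "body": {"plan": [{"delta_pos": [3,0.1,3.1],"twist": [0,0,0],"hand": 0.6},{"delta_pos": [6,0.1,6.1],"twist": [0,0,0],"hand": 0.6},{"delta_pos": [8,0.1,8.1],"twist": [0,0,0],"hand": 0.6},{"delta_pos": [9.08,0.1,9.2],"twist": [-0.004,-0.004,0.004],"hand": 0.6},{"delta_pos": [9.08,0.1,9.2],"twist": [-0.004,-0.004,0.004],"hand": 0.6},{"delta_pos": [9.08,0.1,9.2],"twist": [-0.004,-0.004,0.004],"hand": 0.6}]}}

```text
t: 24.9
ee_pos: [421.4, 18.3, 99.7]
tool_rot: [[0.057, 0.997, -0.052], [0.707, -0.077, -0.703], [-0.704, 0.004, -0.71]]
force: [-0.2, 0.0, -6.5]
opening: 49.5
finger_force: 65.3
```

Run:
```python
from h import *
R,u=tilt(-45);P=np.array([418.3,2,63]);g=P+12*UP+15*VY
go(g+3*u,R=R)
```

```text
delta [ 1.637 -0.198  1.56 ] twist [-0.0004 -0.0038 -0.0055]
```

{"method": "play_rows", "body": {"plan": [{"delta_pos": [0.4,-0.2,0.4],"twist": [0,-0.004,-0.005],"hand": 0.6},{"delta_pos": [0.8,-0.2,0.75],"twist": [0,-0.004,-0.005],"hand": 0.6},{"delta_pos": [1.2,-0.2,1.15],"twist": [0,-0.004,-0.005],"hand": 0.6},{"delta_pos": [1.5,-0.2,1.45],"twist": [0,-0.004,-0.005],"hand": 0.6},{"delta_pos": [1.6,-0.2,1.55],"twist": [0,-0.004,-0.005],"hand": 0.6},{"delta_pos": [1.6,-0.2,1.55],"twist": [0,-0.004,-0.005],"hand": 0.6}]}}

```text
t: 25.5
ee_pos: [419.0, 19.7, 79.6]
tool_rot: [[0.05, 0.997, -0.053], [0.701, -0.073, -0.71], [-0.712, -0.002, -0.702]]
force: [-14.3, 11.3, 40.4]
opening: 49.2
finger_force: 69.9
```

{"method": "play_rows", "body": {"plan": [{"delta_pos": [-0.1,0,-0.1],"twist": [0,0,0],"hand": 0.6},{"delta_pos": [-0.15,0,-0.15],"twist": [0,0,0],"hand": 0.6},{"delta_pos": [-0.15,0,-0.15],"twist": [0,0,0],"hand": 0.6}]}}

```text
t: 25.8
ee_pos: [418.9, 19.7, 79.7]
tool_rot: [[0.05, 0.997, -0.052], [0.703, -0.072, -0.708], [-0.71, -0.001, -0.704]]
force: [-5.6, 4.6, 13.0]
opening: 49.3
finger_force: 67.5
```

{"method": "play_rows", "body": {"plan": [{"delta_pos": [0,0,0],"twist": [0,0,0],"hand": 0},{"delta_pos": [0,0,0],"twist": [0,0,0],"hand": 0},{"delta_pos": [0,0,0],"twist": [0,0,0],"hand": 0},{"delta_pos": [0,0,0],"twist": [0,0,0],"hand": 0},{"delta_pos": [0,0,-3],"twist": [0,0,0],"hand": 0},{"delta_pos": [0,0,-7],"twist": [0,0,0],"hand": 0},{"delta_pos": [0,0,-12],"twist": [0,0,0],"hand": 0},{"delta_pos": [-3,0,-15],"twist": [0,0.14,0],"hand": 0},{"delta_pos": [-4,0,-15],"twist": [0,0.28,0],"hand": 0},{"delta_pos": [-4,0,-15],"twist": [0,0.42,0],"hand": 0}]}}

```text
t: 26.8
ee_pos: [426.1, 97.6, 214.4]
tool_rot: [[0.068, 0.997, -0.023], [0.933, -0.072, -0.353], [-0.354, 0.002, -0.935]]
force: [0.1, -0.8, -0.7]
opening: 85.7
finger_force: 0.0
```

Run:
```python
from h import *
a=snap('top','t10.png');b=snap('side','s10.png')
for n,im in(('top',a),('side',b)):
    h=cv2.cvtColor(im,cv2.COLOR_RGB2HSV);m=cv2.inRange(h,np.array((0,160,90)),np.array((7,255,255)))
    c,_=cv2.findContours(m,cv2.RETR_EXTERNAL,cv2.CHAIN_APPROX_NONE)
    print(n,[(cv2.contourArea(q),np.round(cv2.minAreaRect(q)[0],1).tolist(),cv2.boundingRect(q)) for q in c if cv2.contourArea(q)>10 and 200<cv2.minAreaRect(q)[0][0]<320 and 150<cv2.minAreaRect(q)[0][1]<270])
P=np.array([414.8,2.9,63])
for k in(-15,15): print(k,proj('top',P+UP*69.5+VY*k),proj('side',P+UP*69.5+VY*k),proj('side',P+UP*45+VY*k))
go([578.5,4.4,200],-42)
```

```text
top [(58.0, [304.5, 257.5], (300, 253, 10, 10)), (59.0, [292.5, 256.5], (288, 252, 10, 10)), (23.5, [296.5, 195.0], (294, 192, 6, 7)), (53.5, [250.5, 184.5], (238, 183, 26, 4)), (54.0, [250.0, 177.8], (237, 176, 27, 5))]
side [(95.0, [300.0, 214.5], (297, 205, 7, 20)), (38.5, [318.5, 205.5], (317, 197, 4, 18)), (159.0, [221.6, 195.8], (214, 184, 15, 23))]
-15 [303.91436585 257.84529939] [216.81334539 192.89704651] [217.57617421 202.93341198]
15 [291.7413706  257.04674888] [219.93152664 184.67732956] [220.63511086 194.60003338]
delta [-6.71  15.928  4.144] twist [0.1202 0.347  0.6462]
```

{"method": "play_rows", "body": {"plan": [{"delta_pos": [-1.7,4,1],"twist": [0.03,0.085,0.16],"hand": 0.6},{"delta_pos": [-3.4,8,2],"twist": [0.05,0.15,0.28],"hand": 0.6},{"delta_pos": [-5,12,3],"twist": [0.075,0.22,0.4],"hand": 0.6},{"delta_pos": [-6.7,15.93,4.14],"twist": [0.1,0.29,0.53],"hand": 0.6},{"delta_pos": [-6.7,15.93,4.14],"twist": [0.12,0.347,0.646],"hand": 0.6},{"delta_pos": [-6.7,15.93,4.14],"twist": [0.12,0.347,0.646],"hand": 0.6},{"delta_pos": [-6.7,15.93,4.14],"twist": [0.12,0.347,0.646],"hand": 0.6}]}}

```text
t: 27.6
ee_pos: [577.1, 9.7, 196.8]
tool_rot: [[0.66, 0.751, -0.008], [0.751, -0.66, -0.009], [-0.012, 0.0, -1.0]]
force: [-0.4, 1.1, 1.0]
opening: 34.4
finger_force: 0.0
```

Run:
```python
from h import *
go([579,4.4,80],-42)
```

```text
delta [-0.135  0.483 11.681] twist [0.0004 0.0118 0.0121]
```

{"method": "play_rows", "body": {"plan": [{"delta_pos": [-0.1,0.45,4],"twist": [0,0.012,0.012],"hand": 0.6},{"delta_pos": [-0.1,0.45,7],"twist": [0,0.012,0.012],"hand": 0.6},{"delta_pos": [-0.1,0.45,10],"twist": [0,0.012,0.012],"hand": 0.6},{"delta_pos": [-0.1,0.45,11.6],"twist": [0,0.012,0.012],"hand": 0.6},{"delta_pos": [-0.1,0.45,11.6],"twist": [0,0.012,0.012],"hand": 0.74},{"delta_pos": [-0.1,0.45,11.6],"twist": [0,0.012,0.012],"hand": 0.74},{"delta_pos": [-0.1,0.45,11.6],"twist": [0,0.012,0.012],"hand": 0.74}]}}

```text
t: 28.3
ee_pos: [580.9, 5.4, 83.2]
tool_rot: [[0.67, 0.742, 0.005], [0.742, -0.67, 0.002], [0.005, 0.003, -1.0]]
force: [0.6, -0.1, 0.6]
opening: 21.9
finger_force: 0.0
```

Run:
```python
from h import *
for t in(20,30,40,50,60,70,80,90,100,105):
    th=np.radians(t-4.2);p=np.array([504.2+75*np.cos(th),-3.5+75*np.sin(th),80])+np.array([-.743,.669,0])*2;print(t);go(p)
```

```text
20
delta [ 0.548 -1.312  0.318] twist [0. 0. 0.]
30
delta [ 1.144 -2.475  0.318] twist [0. 0. 0.]
40
delta [ 1.528 -3.725  0.317] twist [0. 0. 0.]
50
delta [ 1.69  -5.022  0.315] twist [0. 0. 0.]
60
delta [ 1.625 -6.328  0.311] twist [0. 0. 0.]
70
delta [ 1.333 -7.602  0.306] twist [0. 0. 0.]
80
delta [ 0.825 -8.806  0.301] twist [0. 0. 0.]
90
delta [ 0.115 -9.904  0.294] twist [0. 0. 0.]
100
delta [ -0.775 -10.862   0.287] twist [0. 0. 0.]
105
delta [ -1.279 -11.279   0.283] twist [0. 0. 0.]
```

{"method": "play_rows", "body": {"plan": [{"delta_pos": [0.55,-1.3,0.2],"twist": [0,0,0],"hand": 0.74},{"delta_pos": [1.14,-2.5,0.2],"twist": [0,0,0],"hand": 0.74},{"delta_pos": [1.53,-3.7,0.2],"twist": [0,0,0],"hand": 0.74},{"delta_pos": [1.69,-5.0,0.2],"twist": [0,0,0],"hand": 0.74},{"delta_pos": [1.62,-6.3,0.2],"twist": [0,0,0],"hand": 0.74},{"delta_pos": [1.33,-7.6,0.2],"twist": [0,0,0],"hand": 0.74},{"delta_pos": [0.82,-8.8,0.2],"twist": [0,0,0],"hand": 0.74},{"delta_pos": [0.1,-9.9,0.2],"twist": [0,0,0],"hand": 0.74},{"delta_pos": [-0.78,-10.9,0.2],"twist": [0,0,0],"hand": 0.74},{"delta_pos": [-1.1,-11.2,0.2],"twist": [0,0,0],"hand": 0.74}]}}

```text
t: 29.3
ee_pos: [493.2, 71.7, 82.1]
tool_rot: [[0.672, 0.74, 0.013], [0.74, -0.672, 0.003], [0.011, 0.008, -1.0]]
force: [17.0, -5.2, -7.3]
opening: 22.3
finger_force: 8.2
```

{"method": "play_rows", "body": {"plan": [{"delta_pos": [-0.4,-0.4,0],"twist": [0,0,0],"hand": 0.74},{"delta_pos": [-0.7,-0.7,0],"twist": [0,0,0],"hand": 0.74},{"delta_pos": [-0.8,-0.8,0],"twist": [0,0,0],"hand": 0.74},{"delta_pos": [-0.8,-0.8,0],"twist": [0,0,0],"hand": 0.74}]}}

```text
t: 29.7
ee_pos: [488.9, 67.7, 84.4]
tool_rot: [[0.675, 0.737, 0.027], [0.737, -0.676, 0.0], [0.018, 0.019, -1.0]]
force: [30.7, -12.7, -7.3]
opening: 22.6
finger_force: 16.2
```

{"method": "play_rows", "body": {"plan": [{"delta_pos": [1.0,1.2,0],"twist": [0,0,0],"hand": 0.6},{"delta_pos": [1.0,1.4,0],"twist": [0,0,0],"hand": 0.6},{"delta_pos": [1.0,1.4,-4],"twist": [0,0,0],"hand": 0.6},{"delta_pos": [1.0,1.4,-9],"twist": [0,0,0],"hand": 0.6},{"delta_pos": [4,-3,-13],"twist": [0,0,-0.15],"hand": 0.5},{"delta_pos": [7,-7,-15],"twist": [0,0,-0.3],"hand": 0.5},{"delta_pos": [7,-10,-15],"twist": [0,0,-0.45],"hand": 0.5},{"delta_pos": [7,-10,-15],"twist": [0,0,-0.6],"hand": 0.5},{"delta_pos": [7,-10,-15],"twist": [0,0,-0.66],"hand": 0.5}]}}

```text
t: 30.6
ee_pos: [449.5, 191.7, 230.3]
tool_rot: [[0.067, 0.998, 0.004], [0.998, -0.067, 0.003], [0.003, 0.004, -1.0]]
force: [0.3, 0.1, 0.1]
opening: 42.6
finger_force: 0.0
```

Run:
```python
from h import *
a=snap('top','t11.png');b=snap('side','s11.png')
for n,im in(('top',a),('side',b)):
    h=cv2.cvtColor(im,cv2.COLOR_RGB2HSV);m=cv2.inRange(h,np.array((0,160,90)),np.array((7,255,255)))
    c,_=cv2.findContours(m,cv2.RETR_EXTERNAL,cv2.CHAIN_APPROX_NONE)
    for q in c:
        x=cv2.minAreaRect(q)[0]
        if cv2.contourArea(q)>10 and 200<x[0]<320 and 150<x[1]<270:
            M=cv2.moments(q);print(n,cv2.contourArea(q),M['m10']/M['m00'],M['m01']/M['m00'],cv2.boundingRect(q))
            if n=='top': print(onz('top',M['m10']/M['m00'],M['m01']/M['m00'],118))
# bowl rim: pale contour
h=cv2.cvtColor(a,cv2.COLOR_RGB2HSV)
m=cv2.inRange(h,np.array((8,140,60)),np.array((17,255,230)));m[:, :335]=0;m[:,415:]=0;m[:215]=0;m[295:]=0
m=cv2.morphologyEx(m,cv2.MORPH_OPEN,np.ones((3,3)))
c,_=cv2.findContours(m,cv2.RETR_EXTERNAL,cv2.CHAIN_APPROX_NONE);q=max(c,key=cv2.contourArea);(x,y),r=cv2.minEnclosingCircle(q)
print('bowl',x,y,r,onz('top',x,y,44),onz('top',x+r,y,44)-onz('top',x,y,44))
s=manip.state();print(s['ee_pos'])
P=np.array([414.8,2.9,63])
for k in(-15,15): print(k,proj('top',P+UP*69.5+VY*k))
```

```text
top 57.5 304.1449275362319 258.1246376811594 (300, 254, 9, 10)
[413.24740537 -13.08220317 118.        ]
top 58.0 292.33620689655174 257.41379310344826 (288, 253, 10, 10)
[415.24778124  16.31376232 118.        ]
top 25.5 270.45751633986924 225.77124183006535 (268, 223, 6, 7)
[494.84304513  70.52255601 118.        ]
top 52.5 251.15873015873012 184.85079365079363 (238, 183, 26, 4)
[599.58705665 119.21989175 118.        ]
top 54.0 250.16049382716048 177.80864197530863 (237, 176, 27, 5)
[617.82146195 121.8062529  118.        ]
side 37.5 318.20444444444445 205.0311111111111 (317, 197, 4, 18)
side 68.0 262.95098039215685 194.28431372549016 (260, 186, 6, 18)
side 160.5 219.66355140186917 196.35929387331254 (213, 184, 15, 23)
bowl 374.70001220703125 254.6999969482422 23.43895149230957 [ 421.65524028 -203.26367938   44.        ] [ -0.76025601 -62.88060416   0.        ]
[450.14381165 190.08759461 229.92816342]
-15 [303.91436585 257.84529939]
15 [291.7413706  257.04674888]
```

Run:
```python
from h import *
go([415.4,16.6,190],-4.2)
```

```text
delta [-17.571  -2.177   3.94 ] twist [ 0.0035 -0.0026 -0.0018]
```

{"method": "play_rows", "body": {"plan": [{"delta_pos": [-5,-0.6,0],"twist": [0,0,0],"hand": 0.6},{"delta_pos": [-10,-1.2,2],"twist": [0,0,0],"hand": 0.6},{"delta_pos": [-15,-1.8,3.9],"twist": [0,0,0],"hand": 0.6},{"delta_pos": [-17.57,-2.18,3.9],"twist": [0,0,0],"hand": 0.6},{"delta_pos": [-17.57,-2.18,3.9],"twist": [0,0,0],"hand": 0.6},{"delta_pos": [-17.57,-2.18,3.9],"twist": [0,0,0],"hand": 0.6},{"delta_pos": [-17.57,-2.18,5],"twist": [0,0,0],"hand": 0.6},{"delta_pos": [-17.57,-2.18,5.5],"twist": [0,0,0],"hand": 0.6}]}}

```text
t: 31.5
ee_pos: [415.8, 17.4, 173.2]
tool_rot: [[0.076, 0.997, 0.003], [0.997, -0.076, 0.001], [0.002, 0.003, -1.0]]
force: [-0.1, 0.7, -0.0]
opening: 34.1
finger_force: 0.0
```

Run:
```python
from h import *
go([415.4,16.6,136],-4.2);print(manip.state()['opening'])
```

```text
delta [-0.086 -0.044  3.718] twist [ 0.003  -0.0017 -0.0026]
34.11069745468792
```

{"method": "play_rows", "body": {"plan": [{"delta_pos": [-0.09,-0.04,1.5],"twist": [0,0,0],"hand": 0.6},{"delta_pos": [-0.09,-0.04,3],"twist": [0,0,0],"hand": 0.6},{"delta_pos": [-0.09,-0.04,3.7],"twist": [0,0,0],"hand": 0.6},{"delta_pos": [-0.09,-0.04,3.7],"twist": [0,0,0],"hand": 0.6},{"delta_pos": [-0.09,-0.04,3.7],"twist": [0,0,0],"hand": 0.95},{"delta_pos": [-0.09,-0.04,3.7],"twist": [0,0,0],"hand": 0.95},{"delta_pos": [-0.09,-0.04,3.7],"twist": [0,0,0],"hand": 0.95},{"delta_pos": [-0.09,-0.04,3.7],"twist": [0,0,0],"hand": 0.95}]}}

```text
t: 32.3
ee_pos: [415.8, 15.6, 137.7]
tool_rot: [[0.077, 0.997, 0.004], [0.997, -0.077, 0.003], [0.003, 0.004, -1.0]]
force: [-3.6, 0.4, 5.9]
opening: 10.2
finger_force: 60.2
```

Gripped; pull straight up.

{"method": "play_rows", "body": {"plan": [{"delta_pos": [0,0,-0.3],"twist": [0,0,0],"hand": 0.95},{"delta_pos": [0,0,-0.6],"twist": [0,0,0],"hand": 0.95},{"delta_pos": [0,0,-0.9],"twist": [0,0,0],"hand": 0.95},{"delta_pos": [0,0,-1.2],"twist": [0,0,0],"hand": 0.95},{"delta_pos": [0,0,-1.6],"twist": [0,0,0],"hand": 0.95},{"delta_pos": [0,0,-2.0],"twist": [0,0,0],"hand": 0.95},{"delta_pos": [0,0,-2.6],"twist": [0,0,0],"hand": 0.95},{"delta_pos": [0,0,-4],"twist": [0,0,0],"hand": 0.95},{"delta_pos": [0,0,-7],"twist": [0,0,0],"hand": 0.95}]}}

```text
t: 33.2
ee_pos: [414.1, 15.0, 206.8]
tool_rot: [[0.078, 0.997, 0.001], [0.997, -0.078, 0.001], [0.001, 0.001, -1.0]]
force: [-0.0, 0.5, -0.6]
opening: 10.6
finger_force: 60.8
```

Run:
```python
from h import *
b=snap('side','s12.png')
h=cv2.cvtColor(b,cv2.COLOR_RGB2HSV);m=cv2.inRange(h,np.array((0,160,90)),np.array((7,255,255)))
c,_=cv2.findContours(m,cv2.RETR_EXTERNAL,cv2.CHAIN_APPROX_NONE)
print([(cv2.contourArea(q),cv2.boundingRect(q)) for q in c if cv2.contourArea(q)>5 and 195<cv2.boundingRect(q)[0]<250 and 130<cv2.boundingRect(q)[1]<270])
s=manip.state();print(proj('side',np.array(s['ee_pos'])-20*UP))
go([422,-203,200],-4.2)
```

```text
[(93.0, (213, 192, 12, 15)), (43.5, (214, 155, 10, 18))]
[218.51309586 160.09456266]
delta [-21.711   2.202   1.169] twist [ 0.0078 -0.0037 -0.0052]
```

```bash
cat > bowl.py <<'E'
from h import *
a=snap('top');h=cv2.cvtColor(a,cv2.COLOR_RGB2HSV)
m=cv2.inRange(h,np.array((8,140,60)),np.array((17,255,230)));m[:, :335]=0;m[:,425:]=0;m[:205]=0;m[305:]=0
m=cv2.morphologyEx(m,cv2.MORPH_OPEN,np.ones((3,3)))
c,_=cv2.findContours(m,cv2.RETR_EXTERNAL,cv2.CHAIN_APPROX_NONE);q=max(c,key=cv2.contourArea);(x,y),r=cv2.minEnclosingCircle(q)
p=onz('top',x,y,44);print('bowl',x,y,r,p.round(1));go([p[0],p[1]+12,190],-4.2)
E
python3 bowl.py
```

```text
bowl 374.2592468261719 254.6666717529297 23.718992233276367 [ 421.8 -202.1   44. ]
delta [-20.457   2.021   2.01 ] twist [ 0.009  -0.0046 -0.0047]
```

{"method": "play_rows", "body": {"plan": [{"delta_pos": [-4.5,0.5,0],"twist": [0,0,0],"hand": 0.95},{"delta_pos": [-9,1,0],"twist": [0,0,0],"hand": 0.95},{"delta_pos": [-13.5,1.5,0],"twist": [0,0,0],"hand": 0.95},{"delta_pos": [-17.5,2,0.5],"twist": [0,0,0],"hand": 0.95},{"delta_pos": [-20.4,2,2],"twist": [0,0,0],"hand": 0.95},{"delta_pos": [-20.4,2,5],"twist": [0,0,0],"hand": 0.95},{"delta_pos": [-20.4,2,8],"twist": [0,0,0],"hand": 0.95},{"delta_pos": [-20.4,2,11],"twist": [0,0,0],"hand": 0.95},{"delta_pos": [-20.4,2,13],"twist": [0,0,0],"hand": 0.95},{"delta_pos": [-20.4,2,13],"twist": [0,0,0],"hand": 0.95}]}}

```text
t: 34.3
ee_pos: [418.2, -188.8, 74.7]
tool_rot: [[0.078, 0.997, -0.001], [0.997, -0.078, 0.002], [0.002, -0.001, -1.0]]
force: [0.2, -0.8, 0.1]
opening: 10.6
finger_force: 60.8
```

{"method": "play_rows", "body": {"plan": [{"delta_pos": [0,0,0],"twist": [0,0,0],"hand": 0.7},{"delta_pos": [0,0,0],"twist": [0,0,0],"hand": 0.7},{"delta_pos": [0,0,0],"twist": [0,0,0],"hand": 0.7},{"delta_pos": [0,0,-4],"twist": [0,0,0],"hand": 0.6},{"delta_pos": [0,0,-8],"twist": [0,0,0],"hand": 0.6},{"delta_pos": [3,-0.4,-12.5],"twist": [0,0,0],"hand": 0.6},{"delta_pos": [8,-1,-12.5],"twist": [0,0,0],"hand": 0.6},{"delta_pos": [13,-1.4,-12.5],"twist": [0,0,0],"hand": 0.6},{"delta_pos": [17.6,-1.8,-12.5],"twist": [0,0,0],"hand": 0.6},{"delta_pos": [17.6,-1.8,-12.5],"twist": [0,0,0],"hand": 0.6}]}}

```text
t: 35.3
ee_pos: [415.2, -6.2, 203.0]
tool_rot: [[0.068, 0.998, 0.005], [0.998, -0.068, 0.004], [0.005, 0.005, -1.0]]
force: [-0.2, 0.0, -0.6]
opening: 34.2
finger_force: 0.0
```

Run:
```python
from h import *
go([413.2,-13.4,136],-4.2);print(manip.state()['opening'])
b=snap('side','s13.png')
h=cv2.cvtColor(b,cv2.COLOR_RGB2HSV);m=cv2.inRange(h,np.array((0,160,90)),np.array((7,255,255)))
c,_=cv2.findContours(m,cv2.RETR_EXTERNAL,cv2.CHAIN_APPROX_NONE)
print([(cv2.contourArea(q),cv2.boundingRect(q)) for q in c if cv2.contourArea(q)>5 and 160<cv2.boundingRect(q)[0]<280 and 130<cv2.boundingRect(q)[1]<330])
```

```text
delta [-0.761 -0.183  6.696] twist [ 0.0051 -0.0049  0.0055]
34.208594080261186
[(11.5, (206, 311, 4, 5)), (175.0, (212, 292, 24, 21)), (85.5, (213, 192, 11, 15)), (71.0, (260, 185, 6, 19))]
```

{"method": "play_rows", "body": {"plan": [{"delta_pos": [-0.75,-0.18,2],"twist": [0,0,0.006],"hand": 0.6},{"delta_pos": [-0.75,-0.18,4],"twist": [0,0,0.006],"hand": 0.6},{"delta_pos": [-0.75,-0.18,5.5],"twist": [0,0,0.006],"hand": 0.6},{"delta_pos": [-0.75,-0.18,6.6],"twist": [0,0,0.006],"hand": 0.6},{"delta_pos": [-0.75,-0.18,6.65],"twist": [0,0,0.006],"hand": 0.6},{"delta_pos": [-0.75,-0.18,6.65],"twist": [0,0,0.006],"hand": 0.6},{"delta_pos": [-0.75,-0.18,6.65],"twist": [0,0,0.006],"hand": 0.95},{"delta_pos": [-0.75,-0.18,6.65],"twist": [0,0,0.006],"hand": 0.95},{"delta_pos": [-0.75,-0.18,6.65],"twist": [0,0,0.006],"hand": 0.95},{"delta_pos": [-0.75,-0.18,6.65],"twist": [0,0,0.006],"hand": 0.95}]}}

```text
t: 36.35
ee_pos: [413.2, -20.0, 136.4]
tool_rot: [[0.083, 0.997, 0.004], [0.997, -0.083, 0.003], [0.003, 0.004, -1.0]]
force: [-3.2, -1.6, 6.3]
opening: 10.5
finger_force: 58.5
```

{"method": "play_rows", "body": {"plan": [{"delta_pos": [0,0,0],"twist": [0,0,0],"hand": 0.65},{"delta_pos": [0,0,0],"twist": [0,0,0],"hand": 0.65},{"delta_pos": [0.3,0,0],"twist": [0,0,0],"hand": 0.65},{"delta_pos": [0.65,0,0],"twist": [0,0,0],"hand": 0.65},{"delta_pos": [0.65,0,0],"twist": [0,0,0],"hand": 0.65},{"delta_pos": [0.65,0,0],"twist": [0,0,0],"hand": 0.95},{"delta_pos": [0.65,0,0],"twist": [0,0,0],"hand": 0.95},{"delta_pos": [0.65,0,0],"twist": [0,0,0],"hand": 0.95},{"delta_pos": [0.65,0,0],"twist": [0,0,0],"hand": 0.95}]}}

```text
t: 37.25
ee_pos: [413.6, -13.4, 135.7]
tool_rot: [[0.083, 0.997, 0.004], [0.997, -0.083, 0.002], [0.002, 0.003, -1.0]]
force: [-2.7, 0.8, 4.0]
opening: 10.5
finger_force: 58.9
```

{"method": "play_rows", "body": {"plan": [{"delta_pos": [0,0,-0.3],"twist": [0,0,0],"hand": 0.95},{"delta_pos": [0,0,-0.6],"twist": [0,0,0],"hand": 0.95},{"delta_pos": [0,0,-0.9],"twist": [0,0,0],"hand": 0.95},{"delta_pos": [0,0,-1.2],"twist": [0,0,0],"hand": 0.95},{"delta_pos": [0,0,-1.6],"twist": [0,0,0],"hand": 0.95},{"delta_pos": [0,0,-2.0],"twist": [0,0,0],"hand": 0.95},{"delta_pos": [0,0,-2.6],"twist": [0,0,0],"hand": 0.95},{"delta_pos": [0,0,-4],"twist": [0,0,0],"hand": 0.95},{"delta_pos": [0,0,-7],"twist": [0,0,0],"hand": 0.95},{"delta_pos": [0,0,-7],"twist": [0,0,0],"hand": 0.95}]}}

```text
t: 38.25
ee_pos: [415.3, -13.7, 209.1]
tool_rot: [[0.084, 0.996, 0.009], [0.996, -0.084, 0.004], [0.004, 0.009, -1.0]]
force: [0.3, -0.3, -0.7]
opening: 10.5
finger_force: 60.8
```

```bash
python3 - <<'E'
from h import *
b=snap('side','s14.png')
h=cv2.cvtColor(b,cv2.COLOR_RGB2HSV);m=cv2.inRange(h,np.array((0,160,90)),np.array((7,255,255)))
c,_=cv2.findContours(m,cv2.RETR_EXTERNAL,cv2.CHAIN_APPROX_NONE)
print([(cv2.contourArea(q),cv2.boundingRect(q)) for q in c if cv2.contourArea(q)>5 and 160<cv2.boundingRect(q)[0]<280 and 130<cv2.boundingRect(q)[1]<330])
E
sed -i 's/p\[1\]+12/p[1]-8/' bowl.py; python3 bowl.py
```

```text
[(12.5, (205, 311, 5, 5)), (178.0, (212, 292, 24, 21)), (71.0, (260, 185, 6, 19)), (74.0, (212, 161, 10, 18))]
bowl 374.4884033203125 254.5870819091797 23.843740463256836 [ 422.  -202.7   44. ]
delta [-19.582   2.445   1.584] twist [ 0.0053 -0.0034 -0.0103]
```

{"method": "play_rows", "body": {"plan": [{"delta_pos": [-4.5,0.5,0],"twist": [0,0,0],"hand": 0.95},{"delta_pos": [-9,1,0],"twist": [0,0,0],"hand": 0.95},{"delta_pos": [-13.5,1.5,0],"twist": [0,0,0],"hand": 0.95},{"delta_pos": [-17.5,2.2,0.5],"twist": [0,0,0],"hand": 0.95},{"delta_pos": [-19.6,2.4,2],"twist": [0,0,0],"hand": 0.95},{"delta_pos": [-19.6,2.4,5],"twist": [0,0,0],"hand": 0.95},{"delta_pos": [-19.6,2.4,8],"twist": [0,0,0],"hand": 0.95},{"delta_pos": [-19.6,2.4,11],"twist": [0,0,0],"hand": 0.95},{"delta_pos": [-19.6,2.4,12.5],"twist": [0,0,0],"hand": 0.95},{"delta_pos": [-19.6,2.4,12.5],"twist": [0,0,0],"hand": 0.95}]}}

```text
t: 39.35
ee_pos: [419.2, -210.2, 77.8]
tool_rot: [[0.084, 0.996, -0.002], [0.996, -0.084, 0.002], [0.002, -0.002, -1.0]]
force: [-0.2, 0.3, -0.4]
opening: 10.3
finger_force: 60.8
```

{"method": "play_rows", "body": {"plan": [{"delta_pos": [0,0,0],"twist": [0,0,0],"hand": 0.7},{"delta_pos": [0,0,0],"twist": [0,0,0],"hand": 0.7},{"delta_pos": [0,0,0],"twist": [0,0,0],"hand": 0.7},{"delta_pos": [0,0,-4],"twist": [0,0,0],"hand": 0.6},{"delta_pos": [0,0,-8],"twist": [0,0,0],"hand": 0.6},{"delta_pos": [0,0,-13],"twist": [0,0,0],"hand": 0.6},{"delta_pos": [5,0,-17],"twist": [0,0,0],"hand": 0.6},{"delta_pos": [10,0,-17],"twist": [0,0,0],"hand": 0.6},{"delta_pos": [15,0,-17],"twist": [0,0,0],"hand": 0.6},{"delta_pos": [20,0.5,-17],"twist": [0,0,0],"hand": 0.6}]}}

```text
t: 40.35
ee_pos: [440.6, -21.8, 252.3]
tool_rot: [[0.084, 0.996, 0.007], [0.996, -0.084, 0.006], [0.006, 0.007, -1.0]]
force: [1.4, -0.2, -0.2]
opening: 34.0
finger_force: 0.0
```

{"method": "play_rows", "body": {"plan": [{"delta_pos": [5,0,0],"twist": [0,0,0],"hand": 0.6},{"delta_pos": [10,0.5,0],"twist": [0,0,0],"hand": 0.6},{"delta_pos": [15,1,0],"twist": [0,0,0],"hand": 0.6},{"delta_pos": [19,2,0],"twist": [0,0,0],"hand": 0.6},{"delta_pos": [19,2,0],"twist": [0,0,0],"hand": 0.6}]}}

```text
t: 40.85
ee_pos: [476.2, 170.9, 251.0]
tool_rot: [[0.074, 0.997, 0.004], [0.997, -0.074, 0.002], [0.002, 0.004, -1.0]]
force: [-0.5, -0.8, 0.1]
opening: 34.6
finger_force: 0.0
```

Run:
```python
from h import *
a=snap('top','t15.png')[180:300,270:410,::-1];b=snap('side','s15.png')[170:340,160:330,::-1]
c=np.hstack([cv2.resize(a,(440,377),interpolation=2),cv2.resize(b,(360,377),interpolation=2)]);cv2.imwrite('pics/c12.png',c)
```

```text
(no output)
```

View pics/c12.png

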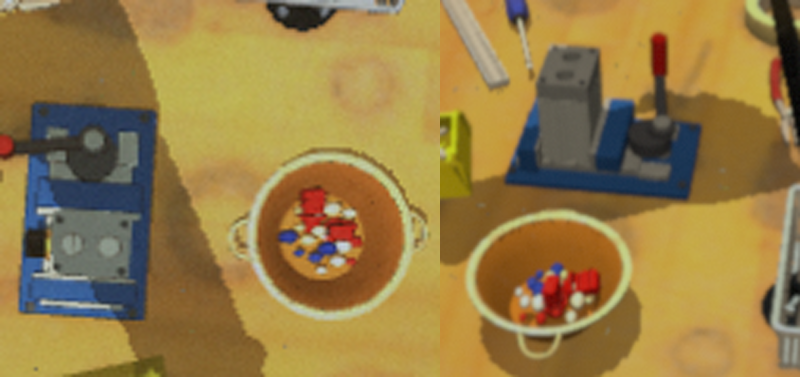

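The last picture shows both bungs in the bowl (crop about (313,202) and (340,235)). The block is upright between the jaws with two empty bores, at about (90,245), and the lever is closed. I'll hand it in.

```bash
python3 -c "
from plant import manip
print(manip.finish_job())"
```

```text
the job is handed in; nothing more can be done
None
```

The job is handed in: I twisted the knob to its stop and it sprang back, there was no bung beside it, and the block is re-clamped port face up with both port bungs in the amber bowl.

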